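# Clear the snapped bar from the bend tester and load a fresh one

## Robot

A 6-joint arm with a two-finger parallel gripper is mounted at the origin on the work surface. World frame = base frame: x ahead of the robot, y to its left, z up, the work surface at z = 0. Lengths are in m, angles in degrees, forces in N, time in s.
With the tool pointing down it reaches from about 0.375 to 0.9 m from the base axis. Payload 3.1 kg.
Tool frame: the origin (TCP) lies midway between the tips of the shut fingers; the grasp point (between the pads) lies 19 mm behind it (bot.tcp_to_grasp is the distance from the TCP to the grasp point, in m); z points along the fingers, x is the direction in which the jaws open and shut, and the axes are right-handed (so a half turn about z gives the same grasp; the last joint's range is limited). The gripper opens to 87 mm and grips with 3 to 60 N. Pads are 19 mm wide; open, the fingers measure 117 mm over their backs; the gripper's body (75 mm by 190 mm) begins 51 mm behind the grasp point.
Start: joints at [-78.581, 30.224, 82.088, -0, 67.689, -10.227], TCP at [0.231, -0.581, 0.223] pointing down, gripper open.
Joint ranges: [-176.69, 176.69], [-43.24, 126.21], [12.49, 139.97], [-82, 262], [0, 151.66], [-163.58, 163.58]. Speed limits (degrees/s): [159.86, 159.86, 180, 180, 180, 180].

## Interface

Orientations are given as a 3x3 rotation matrix whose columns are the frame's x, y, z axes.
In Python, from workcell import bot gives the robot as it stands. The module is installed in compiled form; this text tells all that it offers.
- The arm moves only by the tool jog_arm, never from a script. Its argument "series" is a list that holds one entry, the list of rows, each a list of 6 numbers: the shift along the world's x, y, z in cm, then the turn, a rotation vector about the world's x, y, z in degrees. A call has 1 to 20 rows; each row is the pose to reach, as a shift and turn from the pose commanded when the call began; what a row does not reach only later rows make up. A row lasts 1/10 s, in which the tool goes at most 50 mm and 8.59 degrees, less where a joint would pass 70% of its speed; a pose out of reach is approached as far as the arm can. A call with a gripper value outside its range is refused whole. "hand" is the gripper command: -1 is shut, 1 is fully open, values between are in proportion, set as the call begins (left out, the last holds). The fingers move at their own pace and stop on an object; the grip force is fixed at half the most. Time passes only in rows, so rows that repeat a pose let the fingers close. It gives the time, the measured TCP pose, the force and the opening at its end, in the units of the state.
- bot.state(): the state, without advancing time (a new reading comes with each control period).
- bot.read_camera(name): name is "side" or "top"; returns the picture (420x560x3 uint8, red, green, blue); there is no depth.
- bot.get_calibration(name): a dict with "fovy" (degrees; the focal length in pixels is half the picture's height over the tangent of half this angle, whatever the lens; pixels are square), "cx", "cy" (the principal point, pixels), "R" (3x3) and "t" (3): a world point X has camera coordinates R X + t. Camera axes: x right, y down, z forward; pixel columns grow to the right and rows downward; lengths in m; the calibration is good to about 2 mm. A picture is of the moment at which its call begins. get_calibration takes no time and is no camera call.
- bot.finish_job(): hands the job in, once; it reports no verdict.
Trained networks look in the newest picture that a camera, given by its name, has taken for a name from the list of things; names that differ only in an ending like _2 or _b are one class to them, and where a whole thing is asked for, a point or a joint stands for the part that bears it (a point fixed in the world has none). Each returns a list of dicts, best first, with "conf" (0 to 1); they miss things now and then, are a little off and sometimes report something else, mostly with a low value. They report only what shows in the picture. A call takes as long as a camera call. They do not tell look-alikes from the thing itself.
- bot.find_in(camera, target): "bbox" ([left, top, right, bottom] as shares, 0 to 1, of the picture: columns of its width, rows of its height, round what is visible of it).
- bot.masks_of(camera, target): "pixels" (420x560 bool, what is visible of it) and "bbox" ([left, top, right, bottom] as shares, 0 to 1, of the picture: columns of its width, rows of its height, round what is visible of it).
The state is a dict: "clock": time; "qpos": joint angles; "qd": joint speeds; "joint_efforts": joint torques, N m; "ee_pos": TCP position; "tool_rot": TCP orientation; "force": force on the tool from outside, world axes, zero at the start; "torque": the same for the moment, N m; "gripper_width": opening from 0.0 (shut) to 1.0 (fully open).
Only numpy, scipy, OpenCV 4.12 (cv2) and the standard library are available. Lean on these libraries where they do the work, as an engineer would, in place of code of your own. Each camera call takes 0.05 s, during which the arm holds its last target.

## Task

One of the two stations of the bend tester holds an orange bar that has snapped in two. Put both broken pieces in the red scrap bin, then take the fresh orange bar from the rack and lay it across the two supports of that station, square to them and centred under the loading nose; set it down, do not drop it. Leave the whole bar in the other station, the blue bar in the rack and everything else on the bench where they are.

Things in the scene. Friction and masses are not known exactly. Their poses are not given: they have to be found in the camera images.
- tester: Two-station bend tester, fixed: cream base 320 mm deep (x) x 440 mm wide (y), steel deck 86 mm above the table, x axis from its front to its back; origin under the base's centre. At its back two cream columns 62 mm wide and 400 mm high, front faces 120 mm behind the line of the seats; from each a head overhangs forward over a station.
- seat_1 (a point): Left (+y) station: point midway between its two supports, level with their tops, under its nose. Axes as the tester's: a bar belongs along y, its underside's centre on this point. Supports: steel, rounded tops, 10 mm thick (y), 28 mm wide (x), 48 mm to either side in y, 20 mm high on a dark plate 60 (x) x 130 (y) mm whose top is 96 mm above the table; the seat is at 116 mm.
- seat_2 (a point): The same point of the right (-y) station, 300 mm from seat_1. The snapped bar may be in either station.
- head_1 (a joint): Height (0 to 0.025 m, stiff) of the left head over its lowest parking place. At 0, above the seat: nose tip at 52 mm (28 mm wide in x, 10 mm in y), load cell 36 mm across from 69 mm up, grey arm 76 mm wide (y) from 110 to 150 mm, from 27 mm in front of the seat back to the column. No room for an upright gripper over a bar: lean the tool left or right, along the bar.
- head_2 (a joint): The same for the right station's head.
- piece_1: One piece of the snapped orange bar, 70 x 25 x 12 mm, about 25 g; origin at its middle, x axis along it towards the whole end (the other is jagged), y across its width. At the start it leans about 25 degrees, whole end up and out past the left (+y) support, jagged end down on the plate near the station's centre, its middle 33 mm from the centre and 20 mm above the plate.
- piece_2: The other piece, 70 x 25 x 12 mm, 25 g, same axes; it leans in the same way on the right (-y) support of the same station.
- bar_kept: The whole blue bar lying in the other station, under test: 140 mm long, 25 mm wide, 12 mm thick, 50 g; origin at the centre of its underside, its x axis along its length, y across its width, z up.
- rack: Low fixed rack on the left or right of the tester: aluminium plate 170 (x) x 140 (y) x 8 mm, two black ribs across it with tops 26 mm above the table at x = +-50 mm, on which two bars lie along its x axis, 72 mm apart; an end stop 34 mm high and 20 mm wide stands 3 mm beyond each end of each bar. Origin under its centre.
- fresh_orange: Fresh orange bar lying in the rack, in either of its two places: 140 mm long, 25 mm wide, 12 mm thick, 50 g; origin at the centre of its underside, its x axis along its length, y across its width, z up.
- fresh_blue: Fresh blue bar lying in the rack's other place: 140 mm long, 25 mm wide, 12 mm thick, 50 g; origin at the centre of its underside, its x axis along its length, y across its width, z up.
- scrap_bin: Red open scrap bin, fixed, 160 (x) x 150 (y) mm and 100 mm high, walls 4 mm, two old scraps on its floor; origin under its centre. It stands on the other side of the tester from the rack.
- caliper: Bystander: caliper 200 mm long lying in front of the tester, up to 13 mm high.
- screwdriver: Bystander: screwdriver lying in front of the tester.
- wrench: Bystander: wrench 130 mm long lying along the front edge of the tester's deck, between the stations.
- jar: Bystander: jar, 60 mm across, 85 mm high, standing behind the rack or bin on the left.
- weight: Bystander: brass weight, 52 mm across, 78 mm high, standing behind the rack or bin on the right.
There are look-alikes about, which are no part of the job. Of the things like the scrap_bin, leave any that is turquoise; of the rest the larger one is meant.

How it is judged:
By the outcome, as a careful person would: the job done as asked, in the order asked, and still so for the second after the job is handed in, with the robot touching nothing.
It also fails if it takes over 72 s, if anything falls off the work surface, if the arm or the gripper's body presses on something with over 40 N, if the wrist force passes 120 N, or if a joint passes its speed limit or range.

## Working session

There is one attempt and no reset: what is moved stays moved. The work goes in short steps, Python scripts to look and compute and a tool call to move; the robot and the scene stay as the last step left them, time stands still between calls to the robot, and variables do not carry over. Pictures are saved under pics/ and viewed, and the job is handed in when it is done.

Besides the shell and the picture viewer there is one more tool, called after "Call:" as name(argument=value, ...), one argument or row to a line, values as JSON. jog_arm: Moves the arm, as the interface text tells. Its arguments: {"type":"object","properties":{"series":{"type":"array"},"hand":{"type":"number"}},"required":["series"]}

```bash
mkdir -p pics; ls; python3 - <<'E'
from workcell import bot
import cv2,numpy as np
print(bot.state())
for c in("side","top"):
    im=bot.read_camera(c); cv2.imwrite(f"pics/{c}0.png",im[:,:,::-1]); np.save(f"{c}0.npy",im)
    print(c,bot.get_calibration(c))
E
```

```text
pics
{'clock': 0.0, 'qpos': array([-7.85790875e+01,  3.02782111e+01,  8.21550171e+01,  1.44736133e-03,
        6.76881839e+01, -1.02296077e+01]), 'qd': array([ 0.03333497, -0.03322974,  0.02002545, -0.02766965, -0.0973946 ,
        0.08840621]), 'joint_efforts': array([-2.01938470e-03, -4.40049899e+01, -1.76595050e+01,  6.32673595e-02,
        5.84343472e-02, -1.39495360e-04]), 'ee_pos': array([ 0.23045742, -0.58019299,  0.22158732]), 'tool_rot': array([[ 3.68934884e-01, -9.29455160e-01, -3.96694707e-04],
       [-9.29452914e-01, -3.68934881e-01,  2.08170818e-03],
       [-2.08120892e-03, -3.99305713e-04, -9.99997755e-01]]), 'force': array([-0.64659639,  0.76256595,  0.06291361]), 'torque': array([-0.03021125, -0.01169433,  0.06101969]), 'gripper_width': 0.9980805089875001}
side {'fovy': 45.61805416217616, 'cx': 275.0805929779675, 'cy': 205.8538287544444, 'R': array([[ 7.07322968e-01, -7.06890092e-01, -7.85795162e-04],
       [-3.32956530e-01, -3.32179421e-01, -8.82494635e-01],
       [ 6.23565689e-01,  6.24470360e-01, -4.70321806e-01]]), 't': array([-0.34342722,  0.3134863 ,  1.13690609])}
top {'fovy': 42.4942766925388, 'cx': 283.54601789836306, 'cy': 210.79243574209175, 'R': array([[ 5.42410506e-02, -9.98527871e-01, -1.00389319e-05],
       [-9.76116183e-01, -5.30215068e-02, -2.10679654e-01],
       [ 2.10368974e-01,  1.14372849e-02, -9.77555156e-01]]), 't': array([0.0115243 , 0.53851243, 1.59273353])}
```

View pics/side0.png

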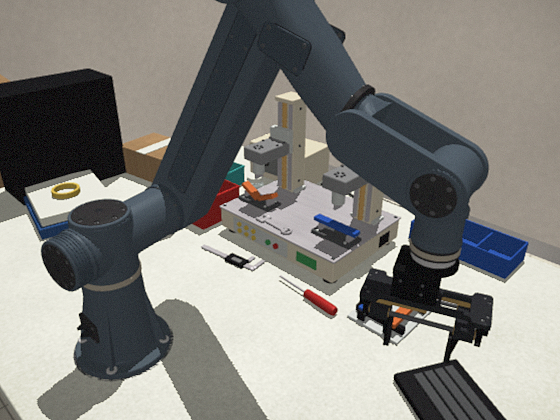

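View pics/top0.png

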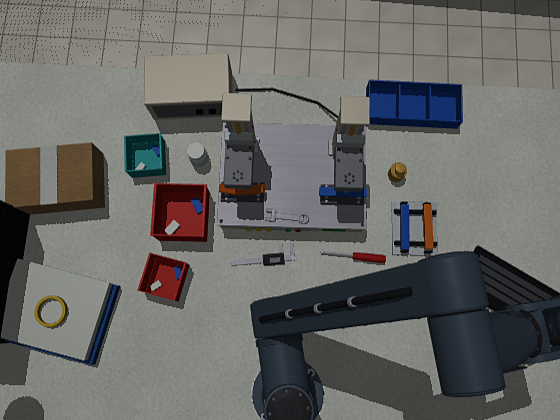

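Top view: the snapped orange bar is in the left station, around px (243,190). The blue bar is in the right station, the rack is at (414,228) with the orange bar outer, and the larger red bin is at (180,212). Next I'll zoom in and measure.

```bash
cat > h.py <<'E'
from workcell import bot
import cv2,numpy as np
def K(c):
    d=bot.get_calibration(c); f=210/np.tan(np.radians(d["fovy"]/2)); return f,d["cx"],d["cy"],np.array(d["R"]),np.array(d["t"])
def proj(c,X):
    f,cx,cy,R,t=K(c); p=np.atleast_2d(X)@R.T+t; return np.c_[f*p[:,0]/p[:,2]+cx,f*p[:,1]/p[:,2]+cy]
def back(c,uv,z):
    f,cx,cy,R,t=K(c); uv=np.atleast_2d(uv).astype(float); d=np.c_[(uv[:,0]-cx)/f,(uv[:,1]-cy)/f,np.ones(len(uv))]@R; o=-R.T@t
    s=(z-o[2])/d[:,2]; return o+d*s[:,None]
def rect(m):
    return cv2.minAreaRect(np.argwhere(m)[:,::-1].astype(np.float32))
E
python3 - <<'E'
from h import *
im=cv2.imread("pics/top0.png")
cv2.imwrite("pics/z1.png",cv2.resize(im[110:250,205:385],None,fx=4.4,fy=4.2,interpolation=cv2.INTER_CUBIC))
cv2.imwrite("pics/z2.png",cv2.resize(im[160:270,370:460],None,fx=5,fy=5,interpolation=cv2.INTER_CUBIC))
im=cv2.imread("pics/side0.png")
cv2.imwrite("pics/z3.png",cv2.resize(im[85:285,195:415],None,fx=3,fy=3,interpolation=cv2.INTER_CUBIC))
for n in ["tester","piece_1","bar_kept","rack","fresh_orange","fresh_blue","scrap_bin","head_1"]:
    for r in bot.masks_of("top",n)[:4]:
        m=r["pixels"]; print(n,round(r["conf"],2),rect(m),m.sum())
        np.save(f"m_{n}.npy",m) if r["conf"]>.5 else 0
E
```

```text
tester 0.57 ((293.68963623046875, 162.29446411132812), (150.50050354003906, 137.76809692382812), 1.5074357986450195) 15769
piece_1 0.71 ((253.32431030273438, 188.94593811035156), (10.52153491973877, 23.34465789794922), 80.53767395019531) 201
bar_kept 0.77 ((342.5096130371094, 191.7410888671875), (47.18986511230469, 8.179576873779297), 2.12109637260437) 315
bar_kept 0.28 ((293.3498229980469, 162.20657348632812), (150.39527893066406, 137.92591857910156), 1.5074357986450195) 15905
rack 0.86 ((414.5, 228.0), (45.0, 54.0), 0.0) 1491
fresh_orange 0.89 ((427.70965576171875, 226.03292846679688), (44.33652877807617, 8.992197036743164), 87.61405944824219) 405
fresh_orange 0.31 ((238.0652313232422, 160.2813262939453), (29.722440719604492, 57.29875183105469), 1.6846843957901) 1629
fresh_blue 0.88 ((404.2130126953125, 226.0196990966797), (44.18619155883789, 8.622305870056152), 88.56790161132812) 388
scrap_bin 0.76 ((163.19378662109375, 276.36334228515625), (43.17510986328125, 40.92900466918945), 16.927513122558594) 1715
scrap_bin 0.65 ((179.54461669921875, 211.80381774902344), (58.111454010009766, 59.453102111816406), 1.5074357986450195) 3270
scrap_bin 0.59 ((144.5, 155.0), (44.0, 41.0), 90.0) 1728
head_1 0.61 ((238.5, 160.5), (57.0, 29.0), 90.0) 1608
```

View pics/z1.png

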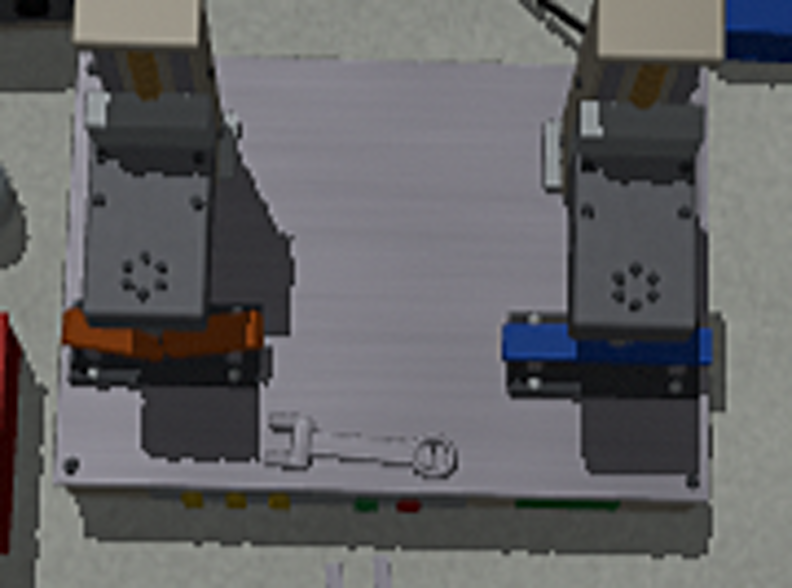

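View pics/z2.png

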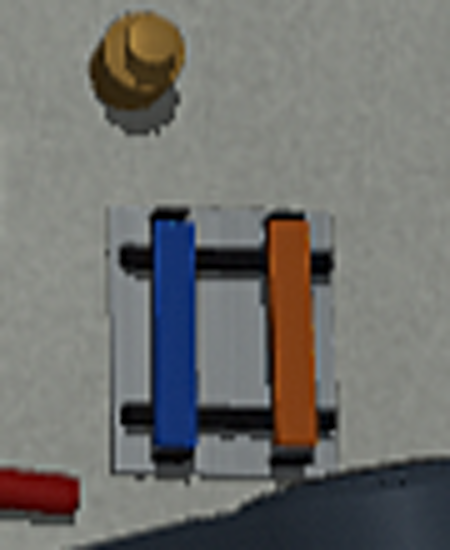

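View pics/z3.png

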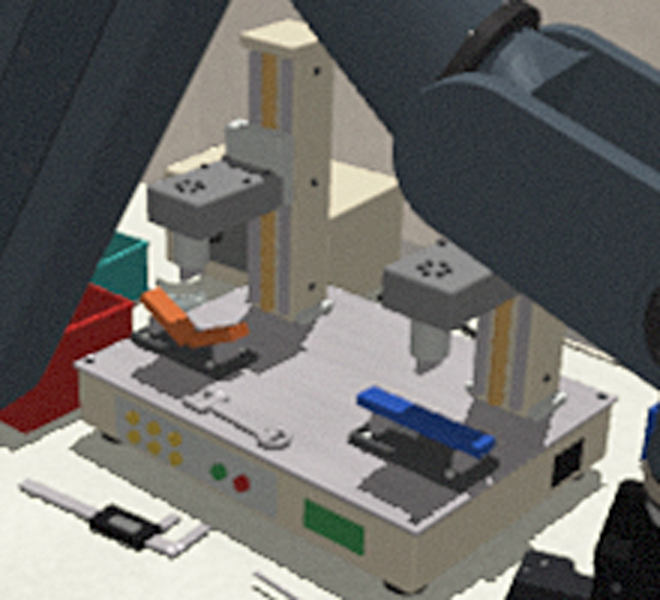

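```bash
python3 - <<'E'
from h import *
P=np.array([[55,483],[710,495],[80,58],[706,70]])/[4.4,4.2]+[205,110]
B=back("top",P,.086);print(B.round(4)); print(np.linalg.norm(B[0]-B[1]),np.linalg.norm(B[0]-B[2]),np.linalg.norm(B[3]-B[1]), B.mean(0))
d=B[0]-B[1];print(np.degrees(np.arctan2(-d[0],d[1])))
S=np.array([[78,365],[415,522],[615,395]])/3+[195,85]
C=back("side",S,.086);print(C.round(4),np.linalg.norm(C[0]-C[1]),np.linalg.norm(C[2]-C[1]),(C[0]+C[2])/2)
for n,z in(("fresh_orange",.038),("fresh_blue",.038),("bar_kept",.128),("scrap_bin",.1),("rack",.008)):
    m=np.load(f"m_{n}.npy"); 
    if n=="scrap_bin": m=bot.masks_of("top",n); m=max(m,key=lambda r:r["pixels"].sum() if r["conf"]>.5 else 0)["pixels"]
    b=back("top",cv2.boxPoints(rect(m)),z); print(n,b.round(4).tolist(),b.mean(0).round(4))
E
```

```text
[[ 0.4769  0.2348  0.086 ]
 [ 0.4924 -0.2089  0.086 ]
 [ 0.797   0.2428  0.086 ]
 [ 0.8116 -0.1991  0.086 ]]
0.4440246732610535 0.32013890373257 0.3193478177196834 [0.64446142 0.01739398 0.086     ]
1.9913203407381985
[[ 0.4784  0.2282  0.086 ]
 [ 0.5    -0.1976  0.086 ]
 [ 0.8132 -0.1963  0.086 ]] 0.42641923474518023 0.3131294313290634 [0.64575683 0.01594924 0.086     ]
fresh_orange [[0.5859, -0.3874, 0.038], [0.5886, -0.4152, 0.038], [0.4502, -0.4204, 0.038], [0.4476, -0.3931, 0.038]] [ 0.5181 -0.404   0.038 ]
fresh_blue [[0.5821, -0.3164, 0.038], [0.5843, -0.3431, 0.038], [0.4462, -0.3472, 0.038], [0.4441, -0.321, 0.038]] [ 0.5142 -0.3319  0.038 ]
bar_kept [[0.5751, -0.061, 0.128], [0.5999, -0.0608, 0.128], [0.6022, -0.1999, 0.128], [0.5773, -0.1995, 0.128]] [ 0.5886 -0.1303  0.128 ]
scrap_bin [[0.4166, 0.4281, 0.1], [0.5969, 0.4427, 0.1], [0.6017, 0.2677, 0.1], [0.4214, 0.2572, 0.1]] [0.5091 0.3489 0.1   ]
rack [[0.4262, -0.3014, 0.008], [0.5979, -0.2993, 0.008], [0.6056, -0.4414, 0.008], [0.4338, -0.4404, 0.008]] [ 0.5159 -0.3706  0.008 ]
```

```bash
cat > ov.py <<'E'
from h import *
def rectpts(cx,cy,dx,dy,z): return np.array([[cx-dx/2,cy-dy/2,z],[cx+dx/2,cy-dy/2,z],[cx+dx/2,cy+dy/2,z],[cx-dx/2,cy+dy/2,z]])
def model(x,y,yaw,sx,h=(0,0)):
    L=[(rectpts(0,0,.32,.44,.086),(255,255,0))]
    for i,s in enumerate((.15,-.15)):
        L+=[(rectpts(sx,s,.06,.13,.096),(0,255,255))]
        for k in(-.048,.048): L+=[(rectpts(sx,s+k,.028,.010,.116),(255,0,255))]
        L+=[(rectpts(sx-.027+.0735,s,.147,.076,.266+h[i]),(0,255,0))]
        L+=[(rectpts(sx-.027+.0735,s,.147,.076,.226+h[i]),(0,128,0))]
        L+=[(np.array([[sx+.12,s-.031,.086],[sx+.12,s+.031,.086],[sx+.12,s+.031,.4],[sx+.12,s-.031,.4]]),(0,0,255))]
    c,sn=np.cos(np.radians(yaw)),np.sin(np.radians(yaw)); R=np.array([[c,-sn,0],[sn,c,0],[0,0,1]])
    return [(p@R.T+[x,y,0],col) for p,col in L]
def draw(cam,src,polys,box,f,out):
    im=cv2.imread(src); x0,y0,x1,y1=box
    im=cv2.resize(im[y0:y1,x0:x1],None,fx=f,fy=f,interpolation=cv2.INTER_CUBIC)
    for p,col in polys:
        q=((proj(cam,p)+.5-[x0,y0])*f).round().astype(np.int32)
        cv2.polylines(im,[q],True,col,1,cv2.LINE_AA)
    cv2.imwrite(out,im)
E
python3 - <<'E'
from ov import *
M=model(.6450,.0168,1.8,-.056,(0,0))
draw("top","pics/top0.png",M,(205,85,385,245),4.4,"pics/o1.png")
draw("side","pics/side0.png",M,(195,85,415,285),3,"pics/o2.png")
E
```

```text
(no output)
```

View pics/o1.png

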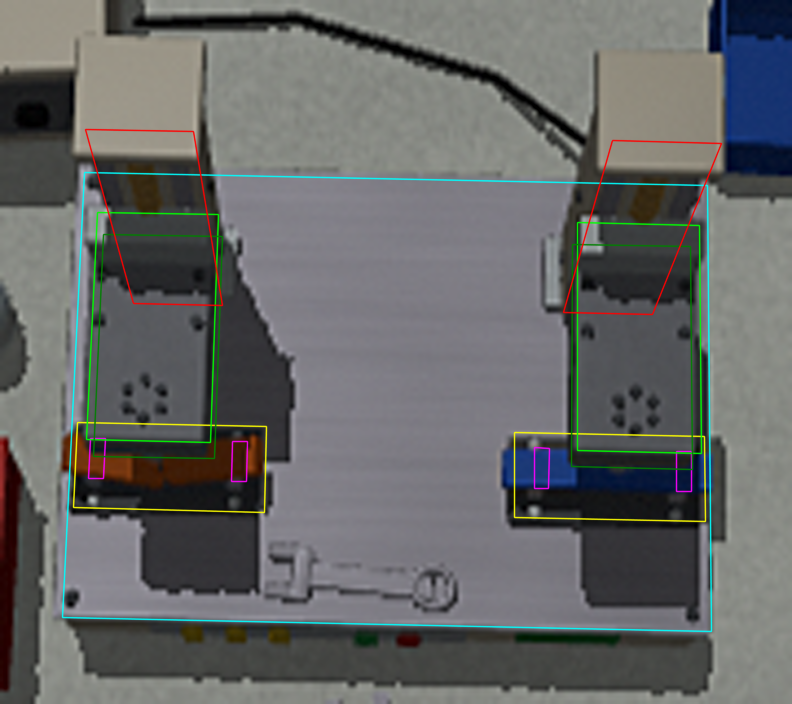

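View pics/o2.png

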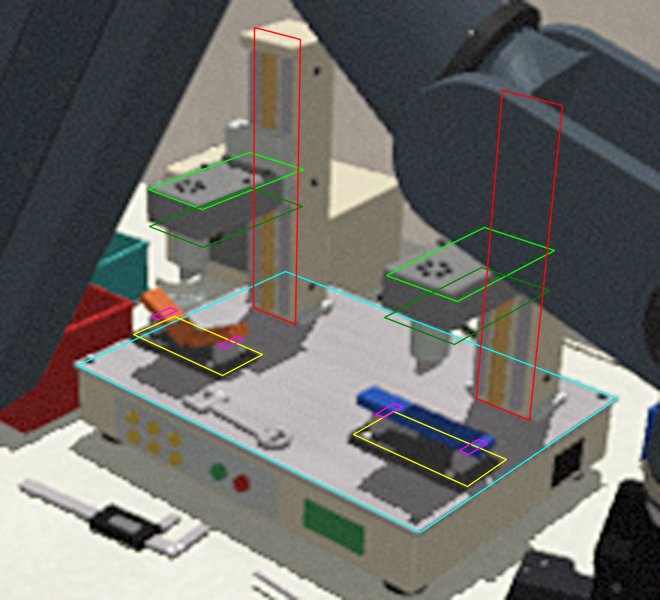

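```bash
python3 - <<'E'
from ov import *
a=[]
for b in((212,175,277,212),(312,175,377,212)):
    draw("top","pics/top0.png",[],b,12,"pics/t.png"); a.append(cv2.imread("pics/t.png"))
cv2.imwrite("pics/o3.png",cv2.resize(np.vstack(a),None,fx=.66,fy=.66,interpolation=cv2.INTER_AREA))
a=[]
for b in((230,165,296,215),(305,205,371,255)):
    draw("side","pics/side0.png",[],b,6,"pics/t.png"); a.append(cv2.imread("pics/t.png"))
cv2.imwrite("pics/o4.png",np.hstack(a))
E
```

```text
(no output)
```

View pics/o3.png

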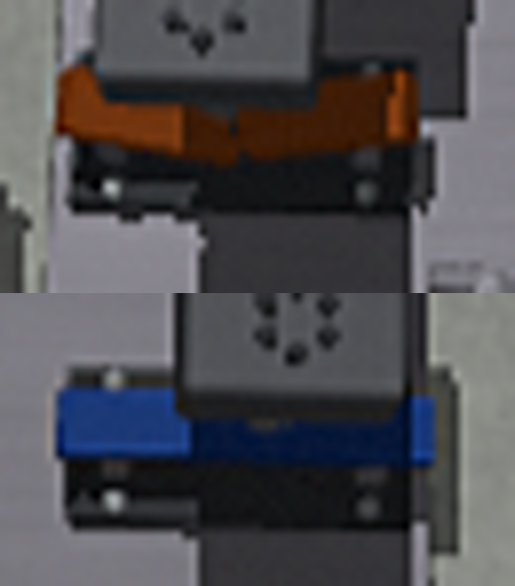

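View pics/o4.png

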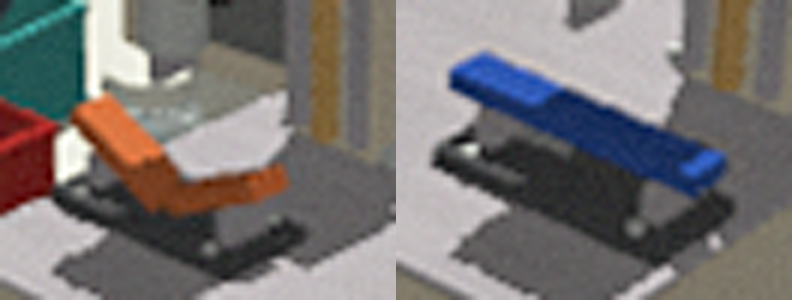

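```bash
cat > fit.py <<'E'
from ov import *
from scipy.optimize import least_squares
s=7.92
def T(u,v,oy): return [u/s-.5+(212 if oy==0 else 312), (v-(0 if oy==0 else 293))/s-.5+175]
top=[((-.03,.15+.065,.096),T(70,212,0)),((-.03,.15-.065,.096),T(412,212,0)),((-.03,-.15+.065,.096),T(68,526,1)),((-.03,-.15-.065,.096),T(412,526,1)),((.03,-.15+.065,.096),T(68,370,1)),
 ((-.027,.15+.038,.266),T(98,80,0)),((-.027,.15-.038,.266),T(316,80,0)),((-.027,-.15+.038,.266),T(180,392,1)),((-.027,-.15-.038,.266),T(405,392,1))]
def S(u,v,o): return [u/6-.5+230,v/6-.5+165] if o==0 else [(u-396)/6-.5+305,v/6-.5+205]
side=[((-.03,-.15+.065,.096),S(432,155,1)),((-.03,-.15-.065,.096),S(652,265,1)),((.03,-.15-.065,.096),S(735,205,1)),
 ((-.03,.15+.065,.096),S(53,195,0)),((-.03,.15-.065,.096),S(228,280,0)),((.03,.15-.065,.096),S(305,232,0))]
# p: seat-frame origin (midway of seats) x,y,yaw,h, offs top, offs side
def W(p,X):
    X=np.array(X,float); c,n=np.cos(p[2]),np.sin(p[2]); return np.c_[p[0]+c*X[:,0]-n*X[:,1],p[1]+n*X[:,0]+c*X[:,1],X[:,2]+(X[:,2]>.2)*p[3]]
def res(p):
    a=proj("top",W(p,[x for x,_ in top]))+p[4:6]-[m for _,m in top]
    b=proj("side",W(p,[x for x,_ in side]))+p[6:8]-[m for _,m in side]
    return np.r_[a.ravel(),b.ravel(),p[4:8]/.7*1,0*p[:1]]
r=least_squares(res,[.589,.017,.03,0,0,0,0,0],x_scale=[.01,.01,.01,.01,1,1,1,1])
if __name__=="__main__":
    p=r.x; print(p.round(4),np.degrees(p[2])); print(r.fun.round(2))
    print(W(p,[[0,.15,.116],[0,-.15,.116]]))
E
python3 fit.py
```

```text
[ 0.5849  0.0173  0.0267  0.0099 -0.0842 -0.2215 -0.076   0.7896] 1.5297308570640555
[-0.27 -0.74 -0.06  0.42  0.18 -0.7   0.24  0.46  0.45 -0.4  -1.38 -0.33
 -0.45  0.43  0.68  0.27  0.79  1.03 -0.09 -0.1   1.11 -1.1   0.41  0.19
 -0.86 -0.16 -0.6  -0.85  0.18  0.4  -0.12 -0.32 -0.11  1.13  0.  ]
[[ 0.5809383   0.16728316  0.116     ]
 [ 0.588947   -0.13260992  0.116     ]]
```

```bash
cat >> h.py <<'E'
from scipy.spatial.transform import Rotation as Ro
def toolR(psi,lean,axis="x"):
    """tool x at world angle psi (deg); lean>0: body leans toward +90deg-left of tool x (i.e. body goes to Rz(psi)*(0,1))"""
    d=Ro.from_euler("x",180,degrees=True).as_matrix()  # x->x, y->-y, z->-z
    return (Ro.from_euler("z",psi,degrees=True)*Ro.from_euler("x",-lean,degrees=True)).as_matrix()@d
def delta(pos,R,show=True):
    s=bot.state(); rv=Ro.from_matrix(R@s["tool_rot"].T).as_rotvec(degrees=True); dp=(np.array(pos)-s["ee_pos"])*100
    print("t",round(s["clock"],2),"pos",s["ee_pos"].round(4),"shift",dp.round(2),"turn",rv.round(1),"q",s["qpos"].round(1),"F",s["force"].round(1),"w",round(s["gripper_width"],3)); return dp,rv
SX,SY,PSI=.581,.167,1.7
def seat(x,y,z):
    c,n=np.cos(np.radians(PSI)),np.sin(np.radians(PSI)); return np.array([SX+c*x-n*y,SY+n*x+c*y,z])
E
python3 - <<'E'
from h import *
delta(seat(-.13,.10,.30),toolR(PSI,25))
delta(seat(0,.048,.122),toolR(PSI,25)); print(seat(0,.048,.122),toolR(PSI,25).round(3))
E
```

```text
t 0.55 pos [ 0.2306 -0.5809  0.2225] shift [21.75 84.4   7.75] turn [-22.2  14.6  68.9] q [-78.6  30.2  82.1  -0.   67.7 -10.2] F [-0.5  0.1 -0.3] w 1.0
t 0.55 pos [ 0.2306 -0.5809  0.2225] shift [ 34.9   79.59 -10.05] turn [-22.2  14.6  68.9] q [-78.6  30.2  82.1  -0.   67.7 -10.2] F [-0.5  0.1 -0.3] w 1.0
[0.57957602 0.21497887 0.122     ] [[ 1.     0.027  0.013]
 [ 0.03  -0.906 -0.422]
 [-0.     0.423 -0.906]]
```

Call:
jog_arm(
  series=[
    [[0, 0, 3, 0, 0, 0], [0, 1, 7, 0, 0, 0], [1, 4, 11, -1, 1, 4], [3, 8, 14, -3, 2, 9], [5, 12, 16, -4, 3, 14], [7, 16, 16, -6, 4, 19], [9, 20, 16, -7, 5, 24], [11, 24, 16, -9, 6, 29], [13, 28, 16, -10, 7, 34], [15, 32, 16, -12, 8, 39], [17, 36, 16, -13, 9, 43], [18, 40, 16, -14, 10, 47], [19, 44, 16, -16, 11, 51], [20, 48, 16, -17, 11, 55], [20, 52, 16, -18, 12, 59], [21, 56, 16, -20, 13, 63], [21, 60, 16, -22, 14, 67], [22, 64, 15.5, -22.2, 14.6, 69], [22, 68, 15, -22.2, 14.6, 69], [22, 72, 14.5, -22.2, 14.6, 69]],
  ],
  hand=1,
)

```text
clock: 2.55
ee_pos: [0.4504, 0.1411, 0.3675]
tool_rot: [[0.999, 0.029, 0.014], [0.032, -0.906, -0.422], [0.0, 0.422, -0.907]]
force: [0.5, 0.2, 0.4]
gripper_width: 1.001
```

```bash
python3 - <<'E'
from ov import *
delta(seat(-.13,.10,.30),toolR(PSI,25))
for c in("side","top"):
    im=bot.read_camera(c); cv2.imwrite(f"pics/{c}1.png",im[:,:,::-1])
draw("side","pics/side1.png",[],(180,80,460,330),2.4,"pics/s1.png")
draw("top","pics/top1.png",[],(130,85,460,310),2.4,"pics/t1.png")
E
```

```text
t 2.55 pos [0.4504 0.1411 0.3675] shift [-0.23 12.2  -6.75] turn [-0.1  0.  -0.1] q [ 18.9  15.   87.7 -23.9  85.4  20.7] F [0.5 0.2 0.4] w 1.001
```

View pics/s1.png

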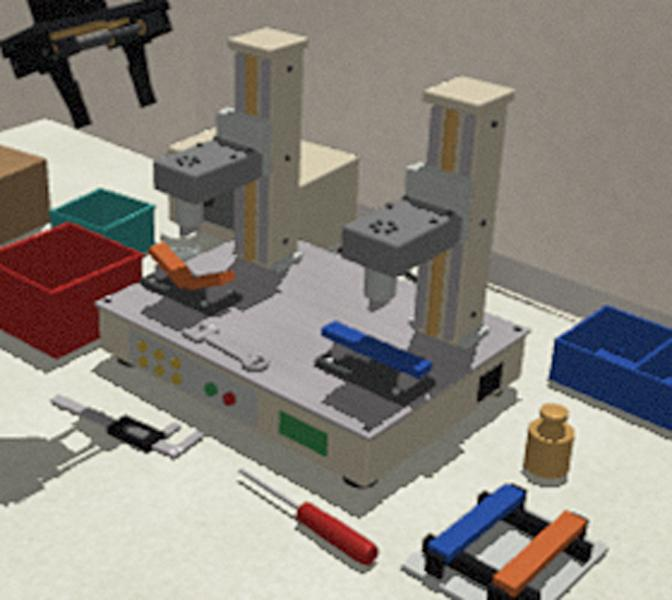

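View pics/t1.png

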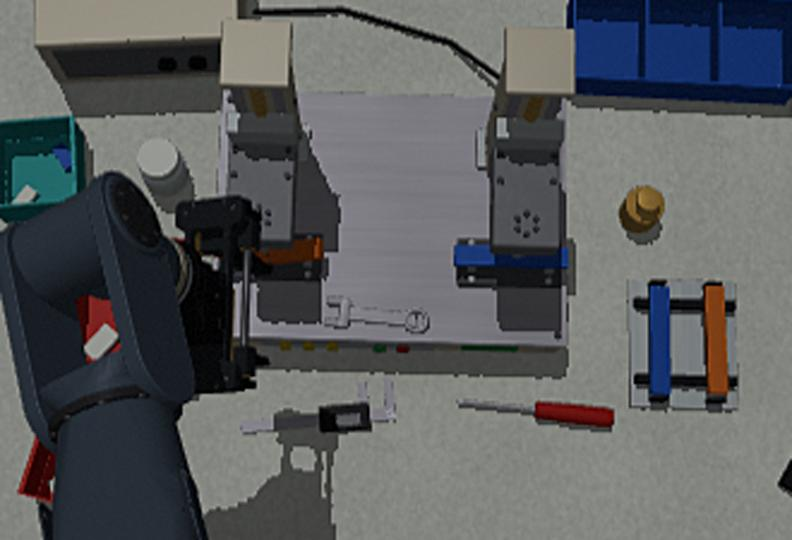

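The side view is clear now: pieces around (190,270), rack at (505,540), red bin at (65,290). I'll overlay the fitted model with the pieces, the rack and the bin.

```bash
cat > chk.py <<'E'
from ov import *
def box(c,R,d):
    dx,dy,dz=np.array(d)/2; top=np.array([[-dx,-dy,dz],[dx,-dy,dz],[dx,dy,dz],[-dx,dy,dz]]); bot_=top*[1,1,-1]
    return [(np.array(c)+top@R.T),(np.array(c)+bot_@R.T)]
def polys(p1x=0,rack=(.516,-.3705,2.0),binp=(.507,.348,2.0),orange=(.5165,-.4055,2.2)):
    M=[m for m in model(SX+.056*np.cos(np.radians(PSI))+.15*np.sin(np.radians(PSI)),SY+.056*np.sin(np.radians(PSI))-.15*np.cos(np.radians(PSI)),PSI,-.056,(.01,.01)) if m[1]!=(0,0,255)]
    for s in(1,-1):
        R=(Ro.from_euler("z",PSI+90*s,degrees=True)*Ro.from_euler("y",-25,degrees=True)).as_matrix()
        for b in box(seat(0,.033*s,.116),R,(.07,.025,.012)): M.append((b,(255,255,255)))
    z=lambda a:Ro.from_euler("z",a,degrees=True).as_matrix()
    M.append((box([rack[0],rack[1],.004],z(rack[2]),(.17,.14,.008))[0],(0,255,0)))
    M.append((box([orange[0],orange[1],.032],z(orange[2]),(.14,.025,.012))[0],(255,255,0)))
    M.append((box([binp[0],binp[1],.05],z(binp[2]),(.16,.15,.1))[0],(0,255,0)))
    return M
E
python3 - <<'E'
from chk import *
M=polys()
draw("side","pics/side1.png",M,(225,165,365,265),5.5,"pics/s2.png")
draw("side","pics/side1.png",M,(340,270,450,340),6,"pics/s3.png")
draw("side","pics/side0.png",M,(170,170,250,240),5,"pics/s4.png")
draw("top","pics/top1.png",M,(380,190,460,270),7,"pics/t3.png")
draw("top","pics/top0.png",M,(140,170,280,250),5.5,"pics/t4.png")
E
```

```text
(no output)
```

View pics/s2.png

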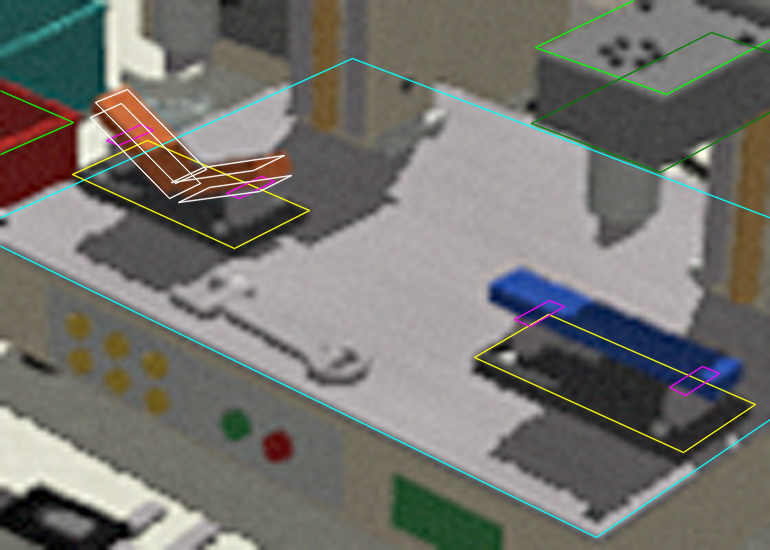

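View pics/s3.png

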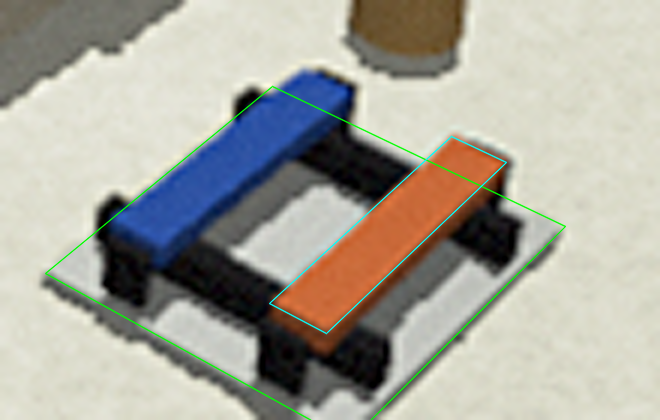

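View pics/t3.png

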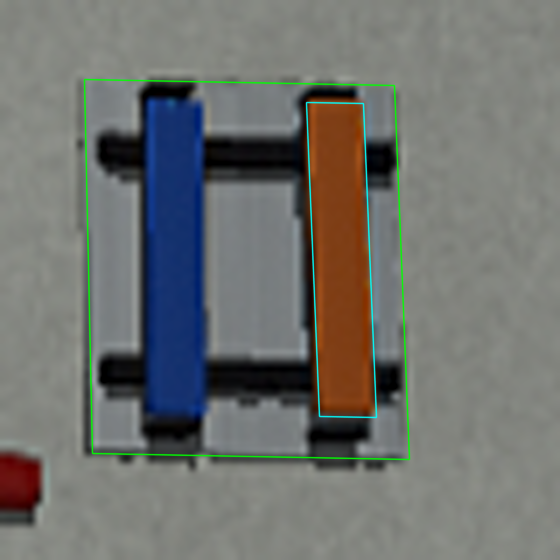

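View pics/t4.png

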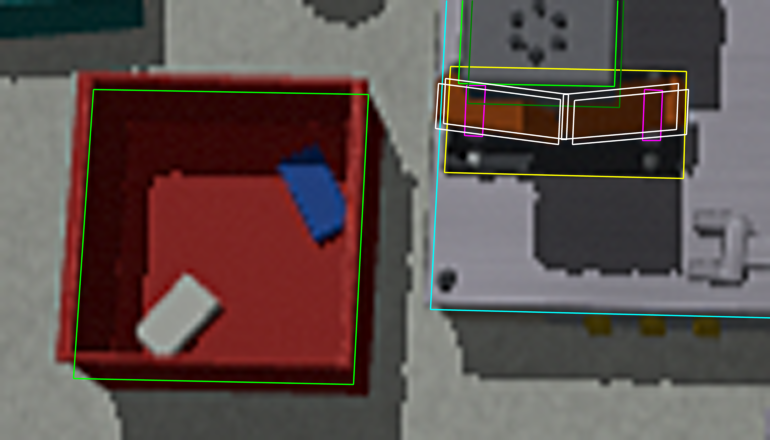

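Call:
jog_arm(
  series=[
    [[0, 4, -2, 0, 0, 0], [1, 8, -4, 0, 0, 0], [4, 9, -7, 0, 0, 0], [7, 10, -10, 0, 0, 0], [10, 11, -13, 0, 0, 0], [12.8, 11.6, -15.4, 0, 0, 0], [12.8, 11, -16.7, 0, 0, 0], [12.9, 10.2, -18.5, 0, 0, 0], [12.9, 9.4, -20.3, 0, 0, 0], [12.9, 8.7, -21.8, 0, 0, 0], [12.9, 8.1, -23, 0, 0, 0], [12.9, 7.7, -23.9, 0, 0, 0], [12.9, 7.5, -24.3, 0, 0, 0], [12.9, 7.4, -24.5, 0, 0, 0], [12.9, 7.4, -24.5, 0, 0, 0]],
  ],
)

```text
clock: 4.15
ee_pos: [0.5798, 0.2132, 0.1229]
tool_rot: [[0.999, 0.029, 0.014], [0.032, -0.906, -0.422], [0.0, 0.422, -0.907]]
force: [0.1, 0.0, -0.3]
gripper_width: 1.001
```

```bash
python3 - <<'E'
from chk import *
delta(seat(0,.048,.122),toolR(PSI,25))
for c in("side","top"):
    im=bot.read_camera(c); cv2.imwrite(f"pics/{c}2.png",im[:,:,::-1])
draw("side","pics/side2.png",[],(200,120,320,230),5.2,"pics/s1.png")
E
```

```text
t 4.15 pos [0.5798 0.2132 0.1229] shift [-0.03  0.18 -0.09] turn [-0.1  0.  -0.1] q [ 21.2  42.2  81.  -25.5  67.7  31.4] F [ 0.1  0.  -0.3] w 1.001
```

View pics/s1.png

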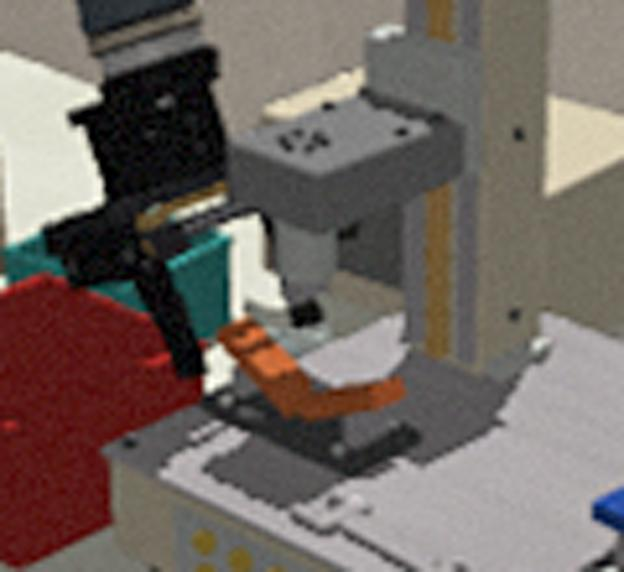

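The fingers straddle the outer end of piece 1, with tips at (190,375) and (305,315). Closing.

Call:
jog_arm(
  series=[
    [[0, 0, 0, 0, 0, 0], [0, 0, 0, 0, 0, 0], [0, 0, 0, 0, 0, 0], [0, 0, 0, 0, 0, 0], [0, 0, 0, 0, 0, 0], [0, 0, 0, 0, 0, 0], [0, 0, 0, 0, 0, 0], [0, 0, 0, 0, 0, 0], [0, 0, 0, 0, 0, 0], [0, 0, 0, 0, 0, 0], [0, 0, 0, 0, 0, 0], [0, 0, 0, 0, 0, 0]],
  ],
  hand=-1,
)

```text
clock: 5.45
ee_pos: [0.5796, 0.2131, 0.1225]
tool_rot: [[0.999, 0.029, 0.013], [0.032, -0.906, -0.422], [-0.0, 0.422, -0.907]]
force: [-0.1, 1.2, -0.4]
gripper_width: 0.281
```

```bash
python3 - <<'E'
from chk import *
delta(seat(0,.048,.122),toolR(PSI,25))
for c in("side",):
    im=bot.read_camera(c); cv2.imwrite(f"pics/{c}3.png",im[:,:,::-1])
draw("side","pics/side3.png",[],(200,120,320,230),5.2,"pics/s1.png")
E
```

```text
t 5.45 pos [0.5796 0.2131 0.1225] shift [ 0.    0.19 -0.05] turn [-0.  -0.  -0.1] q [ 21.2  42.2  81.  -25.5  67.7  31.4] F [-0.1  1.2 -0.4] w 0.281
```

View pics/s1.png

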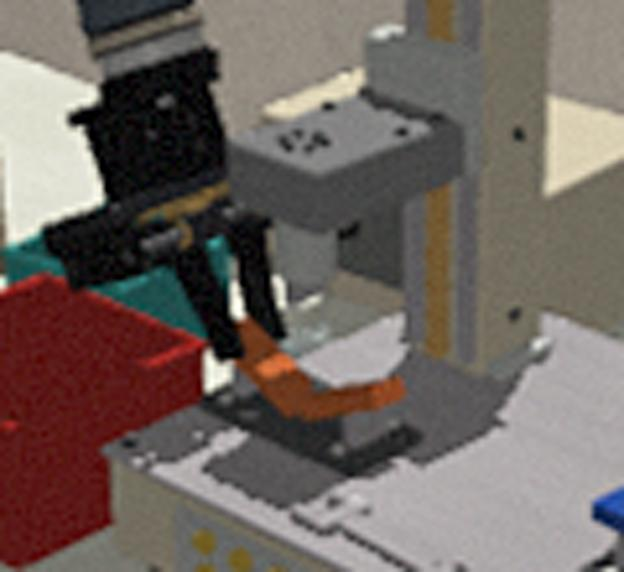

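Call:
jog_arm(
  series=[
    [[0, 0.4, 0.9, 0, 0, 0], [0, 1.2, 2.6, 0, 0, 0], [0, 2.3, 5, 0, 0, 0], [0, 3.5, 7.5, 0, 0, 0], [0, 5, 10, 0, 0, 0], [-1, 7.5, 11, 0, 0, 0], [-3, 10.5, 11, 5, 0, 0], [-5, 13.5, 11, 10, 0.2, 0], [-6.5, 15.5, 11, 16, 0.4, 0], [-6.5, 15.5, 10, 22, 0.6, 0], [-6.5, 15.5, 8, 25, 0.7, 0], [-6.5, 15.5, 5, 25, 0.7, 0], [-6.5, 15.5, 2, 25, 0.7, 0], [-6.5, 15.5, -1, 25, 0.7, 0], [-6.5, 15.5, -3, 25, 0.7, 0], [-6.5, 15.5, -4, 25, 0.7, 0], [-6.5, 15.5, -4, 25, 0.7, 0]],
  ],
)

```text
clock: 7.2
ee_pos: [0.5138, 0.3679, 0.0816]
tool_rot: [[0.999, 0.032, -0.001], [0.032, -0.999, -0.0], [-0.001, 0.0, -1.0]]
force: [-0.3, -0.7, -0.1]
gripper_width: 0.284
```

```bash
python3 - <<'E'
from chk import *
delta([.515,.368,.08],toolR(PSI,0))
for c in("side","top"):
    im=bot.read_camera(c); cv2.imwrite(f"pics/{c}4.png",im[:,:,::-1])
draw("side","pics/side4.png",[],(150,120,290,260),4,"pics/s1.png")
draw("top","pics/top4.png",[],(130,130,290,250),4,"pics/t1.png")
E
```

```text
t 7.2 pos [0.5138 0.3679 0.0816] shift [ 0.12  0.01 -0.16] turn [ 0.  -0.1 -0.1] q [25.5 40.9 87.3  0.  51.9 23.6] F [-0.3 -0.7 -0.1] w 0.284
```

View pics/s1.png

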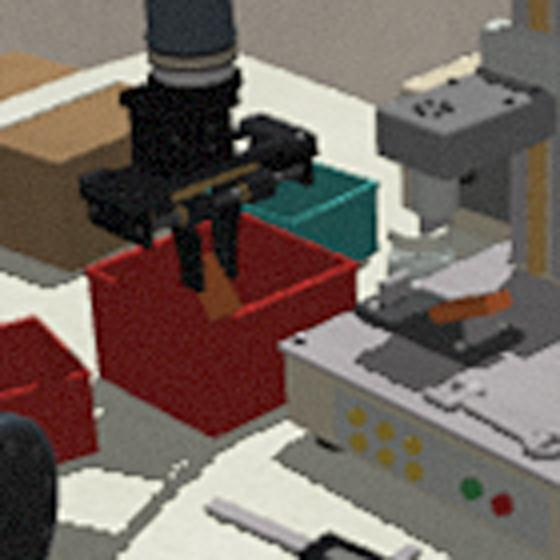

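View pics/t1.png

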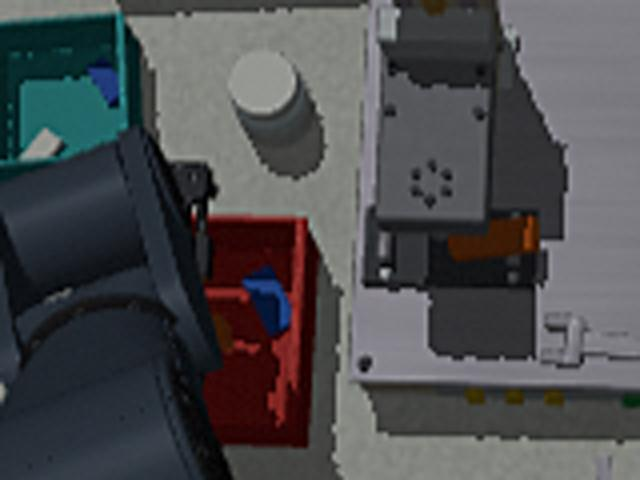

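Piece 1 hangs inside the red bin, so I'm releasing it and rising.

Call:
jog_arm(
  series=[
    [[0, 0, 0, 0, 0, 0], [0, 0, 0, 0, 0, 0], [0, 0, 0, 0, 0, 0], [0, 0, 0, 0, 0, 0], [0, 0, 0, 0, 0, 0], [0, 0, 0, 0, 0, 0], [0, 0, 1, 0, 0, 0], [0, 0, 3, 0, 0, 0], [0, 0, 7, 0, 0, 0], [0, 0, 11, 0, 0, 0], [-2, -1, 15, 0, 0, 0], [-4, -3, 19, 0, 0, 0], [-6, -6, 22, 0, 0, 0], [-7, -9, 24, 0, 0, 0], [-8, -13, 25, 0, 0, 0], [-9, -17, 25, 0, 0, 0]],
  ],
  hand=0.15,
)

```text
clock: 8.9
ee_pos: [0.4249, 0.1973, 0.3353]
tool_rot: [[0.999, 0.033, 0.007], [0.033, -0.999, 0.002], [0.007, -0.002, -1.0]]
force: [0.1, -1.6, -0.1]
gripper_width: 0.571
```

```bash
python3 - <<'E'
from chk import *
R=toolR(PSI,-25); g=seat(0,-.048,.122)
delta(g,R); print("pre"); delta(g-R[:,2]*.10,R)
for c in("side","top"):
    im=bot.read_camera(c); cv2.imwrite(f"pics/{c}5.png",im[:,:,::-1])
draw("top","pics/top5.png",polys(),(130,130,290,250),4,"pics/t1.png")
draw("side","pics/side5.png",polys(),(170,120,310,260),4,"pics/s1.png")
E
```

```text
t 8.9 pos [0.4249 0.1973 0.3353] shift [ 15.76  -7.83 -21.33] turn [24.9  1.2 -0.1] q [11.2 10.2 94.9  0.  74.5  9.3] F [ 0.1 -1.6 -0.1] w 0.571
pre
t 8.9 pos [0.4249 0.1973 0.3353] shift [ 15.88 -12.05 -12.27] turn [24.9  1.2 -0.1] q [11.2 10.2 94.9  0.  74.5  9.3] F [ 0.1 -1.6 -0.1] w 0.571
```

View pics/s1.png

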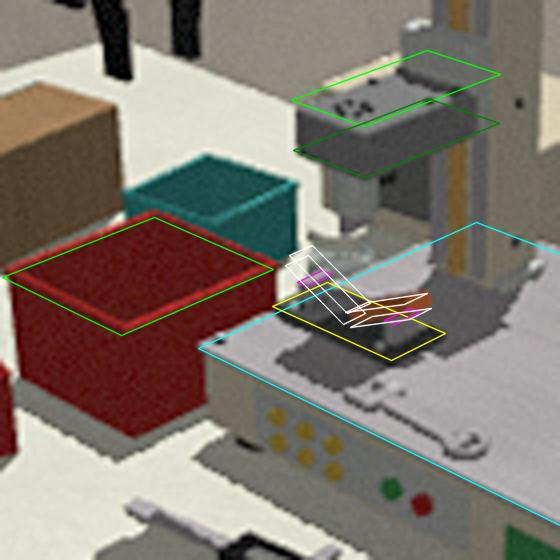

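View pics/t1.png

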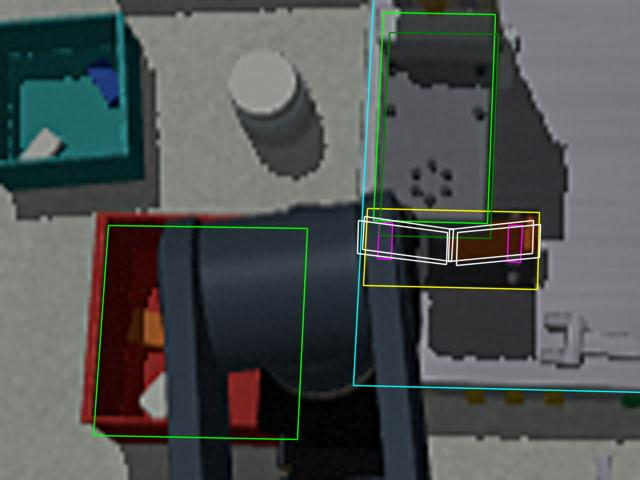

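Piece 1 is in the bin at (148,325) in the top view, and piece 2 hasn't moved. Now for piece 2.

Call:
jog_arm(
  series=[
    [[0, -3, 0, 4, 0.2, 0], [0, -6, -1, 10, 0.5, 0], [0, -9, -2, 16, 0.8, 0], [1, -11, -3, 22, 1, 0], [4, -12, -5, 24.9, 1.2, 0], [8, -12, -8, 24.9, 1.2, 0], [12, -12, -10.5, 24.9, 1.2, 0], [15.8, -12, -12.3, 24.9, 1.2, 0], [15.8, -11.5, -13.5, 24.9, 1.2, 0], [15.8, -10.8, -15, 24.9, 1.2, 0], [15.8, -10, -16.7, 24.9, 1.2, 0], [15.8, -9.2, -18.4, 24.9, 1.2, 0], [15.8, -8.5, -19.9, 24.9, 1.2, 0], [15.8, -8.1, -20.8, 24.9, 1.2, 0], [15.8, -7.8, -21.3, 24.9, 1.2, 0], [15.8, -7.8, -21.3, 24.9, 1.2, 0]],
  ],
  hand=1,
)

```text
clock: 10.6
ee_pos: [0.5822, 0.1207, 0.1193]
tool_rot: [[0.999, 0.027, -0.02], [0.033, -0.906, 0.422], [-0.007, -0.422, -0.906]]
force: [0.5, 0.6, 0.1]
gripper_width: 0.998
```

```bash
python3 - <<'E'
from chk import *
R=toolR(PSI,-25); g=seat(0,-.048,.122)
delta(g,R)
for c in("side","top"):
    im=bot.read_camera(c); cv2.imwrite(f"pics/{c}6.png",im[:,:,::-1])
draw("side","pics/side6.png",[],(200,100,350,240),4,"pics/s1.png")
E
```

```text
t 10.6 pos [0.5822 0.1207 0.1193] shift [ 0.02 -0.17  0.27] turn [ 0.  -0.4 -0.2] q [-11.7  37.6  93.7  28.6  58.8 -30.7] F [0.5 0.6 0.1] w 0.998
```

View pics/s1.png

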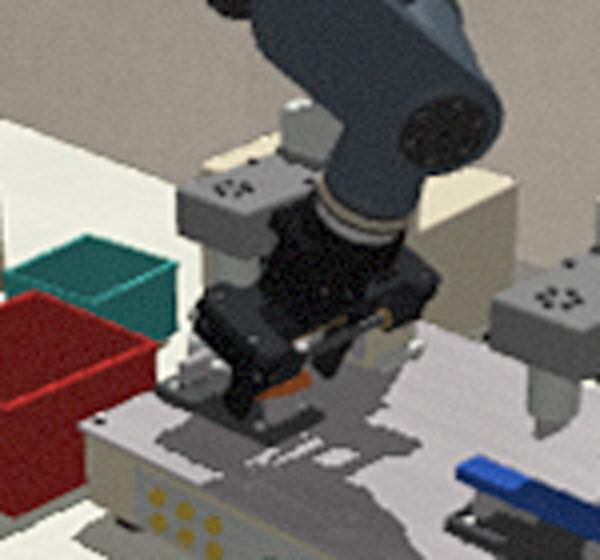

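Call:
jog_arm(
  series=[
    [[0, -0.2, 0.3, 0, -0.4, 0], [0, -0.2, 0.3, 0, -0.4, 0], [0, -0.2, 0.3, 0, -0.4, 0]],
  ],
)

```text
clock: 11.0
ee_pos: [0.5829, 0.1177, 0.1232]
tool_rot: [[0.999, 0.03, -0.012], [0.032, -0.906, 0.422], [0.002, -0.422, -0.907]]
force: [0.3, 0.5, -0.3]
gripper_width: 0.996
```

Call:
jog_arm(
  series=[
    [[0, 0, 0, 0, 0, 0], [0, 0, 0, 0, 0, 0], [0, 0, 0, 0, 0, 0], [0, 0, 0, 0, 0, 0], [0, 0, 0, 0, 0, 0], [0, 0, 0, 0, 0, 0], [0, 0, 0, 0, 0, 0], [0, 0, 0, 0, 0, 0], [0, 0, 0, 0, 0, 0], [0, 0, 0, 0, 0, 0], [0, 0, 0, 0, 0, 0], [0, 0, 0, 0, 0, 0]],
  ],
  hand=-1,
)

```text
clock: 12.2
ee_pos: [0.5826, 0.1181, 0.1226]
tool_rot: [[0.999, 0.03, -0.013], [0.033, -0.906, 0.422], [0.001, -0.422, -0.907]]
force: [0.2, -0.2, -0.7]
gripper_width: 0.283
```

```bash
python3 - <<'E'
from chk import *
R=toolR(PSI,-25); g=seat(0,-.048,.122)
delta(g,R); delta([.515,.340,.08],toolR(PSI,0))
E
```

```text
t 12.2 pos [0.5826 0.1181 0.1226] shift [-0.01  0.09 -0.06] turn [ 0.   0.1 -0.2] q [-12.   37.2  93.8  28.7  58.7 -31.1] F [ 0.2 -0.2 -0.7] w 0.283
t 12.2 pos [0.5826 0.1181 0.1226] shift [-6.76 22.19 -4.26] turn [-25.   -0.7  -0.2] q [-12.   37.2  93.8  28.7  58.7 -31.1] F [ 0.2 -0.2 -0.7] w 0.283
```

Call:
jog_arm(
  series=[
    [[0, -0.4, 0.9, 0, 0, 0], [0, -1.2, 2.6, 0, 0, 0], [0, -2.3, 5, 0, 0, 0], [-1, -3.5, 7.5, 0, 0, 0], [-4, -4.2, 10, 0, 0, 0], [-8, -4.2, 12, 0, 0, 0], [-12, -3.5, 13, 0, 0, 0], [-15, -1, 13, -4, 0, 0], [-16, 3, 13, -10, -0.2, 0], [-16, 7, 13, -16, -0.4, 0], [-15, 11, 13, -22, -0.6, 0], [-12, 15, 13, -25, -0.7, 0], [-9, 19, 12, -25, -0.7, 0], [-6.8, 21.7, 10, -25, -0.7, 0], [-6.8, 21.7, 6, -25, -0.7, 0], [-6.8, 21.7, 2, -25, -0.7, 0], [-6.8, 21.7, -1, -25, -0.7, 0], [-6.8, 21.7, -3, -25, -0.7, 0], [-6.8, 21.7, -4.2, -25, -0.7, 0], [-6.8, 21.7, -4.2, -25, -0.7, 0]],
  ],
)

```text
clock: 14.2
ee_pos: [0.5138, 0.3345, 0.0793]
tool_rot: [[0.999, 0.032, -0.004], [0.032, -0.999, -0.002], [-0.004, 0.002, -1.0]]
force: [0.0, -0.1, -0.4]
gripper_width: 0.287
```

```bash
python3 - <<'E'
from chk import *
delta([.515,.335,.08],toolR(PSI,0))
for c in("side","top"):
    im=bot.read_camera(c); cv2.imwrite(f"pics/{c}7.png",im[:,:,::-1])
draw("side","pics/side7.png",[],(150,120,290,260),4,"pics/s1.png")
E
```

```text
t 14.2 pos [0.5138 0.3345 0.0793] shift [0.12 0.05 0.07] turn [ 0.1 -0.2 -0.1] q [22.7 40.  90.1 -0.  50.1 20.8] F [ 0.  -0.1 -0.4] w 0.287
```

View pics/s1.png

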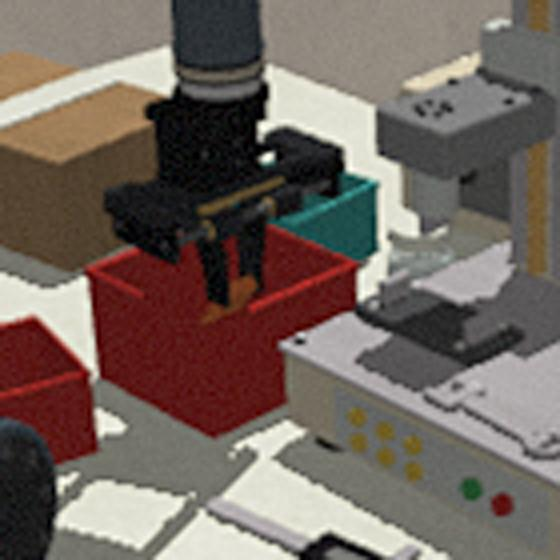

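Station 1 is empty and piece 2 is inside the bin. Releasing it and heading for the rack.

Call:
jog_arm(
  series=[
    [[0, 0, 0, 0, 0, 0], [0, 0, 0, 0, 0, 0], [0, 0, 0, 0, 0, 0], [0, 0, 0, 0, 0, 0], [0, 0, 0, 0, 0, 0], [0, 0, 0, 0, 0, 0], [0, 0, 1, 0, 0, 0], [0, 0, 4, 0, 0, 0], [0, 0, 8, 0, 0, 0], [0, 0, 12, 0, 0, 0], [-2, -1, 16, 0, 0, 0], [-4, -3, 20, 0, 0, 0], [-6, -6, 23, 0, 0, -3], [-7, -10, 25, 0, 0, -8], [-8, -14, 26, 0, 0, -14], [-8, -18, 26, 0, 0, -20], [-8, -22, 26, 0, 0, -26], [-8, -26, 26, 0, 0, -32], [-8, -30, 26, 0, 0, -38], [-8, -34, 26, 0, 0, -44]],
  ],
  hand=0.15,
)

```text
clock: 16.3
ee_pos: [0.4341, -0.0063, 0.3414]
tool_rot: [[0.739, -0.674, 0.0], [-0.674, -0.739, -0.0], [0.0, 0.0, -1.0]]
force: [1.0, 0.4, 0.5]
gripper_width: 0.573
```

```bash
python3 - <<'E'
from chk import *
for c in("side","top"):
    im=bot.read_camera(c); cv2.imwrite(f"pics/{c}8.png",im[:,:,::-1])
im=cv2.imread("pics/top8.png"); 
o=polys()
draw("top","pics/top8.png",[],(140,160,280,260),5.5,"pics/t1.png")
psi=-87.8; R=toolR(psi,-40)
ax=np.array([np.cos(np.radians(2.2)),np.sin(np.radians(2.2)),0])
C=np.array([.5165,-.4055,.032])
M=C-.028*ax               # point on bar mid
d=R[:,2]; tcp=M+d*(.010/-d[2]); print("d",d.round(3),"tcp",tcp.round(4)); delta(tcp,R); delta(tcp-.1*d,R)
E
```

```text
d [ 0.642  0.025 -0.766] tcp [ 0.4969 -0.4063  0.022 ]
t 16.4 pos [ 0.4349 -0.009   0.3414] shift [  6.2  -39.73 -31.94] turn [ 17.3 -37.3 -43.3] q [-15.9   7.   97.9  -0.1  75.   26.7] F [ 0.2  1.4 -0.2] w 0.576
t 16.4 pos [ 0.4349 -0.009   0.3414] shift [ -0.23 -39.97 -24.28] turn [ 17.3 -37.3 -43.3] q [-15.9   7.   97.9  -0.1  75.   26.7] F [ 0.2  1.4 -0.2] w 0.576
```

View pics/t1.png

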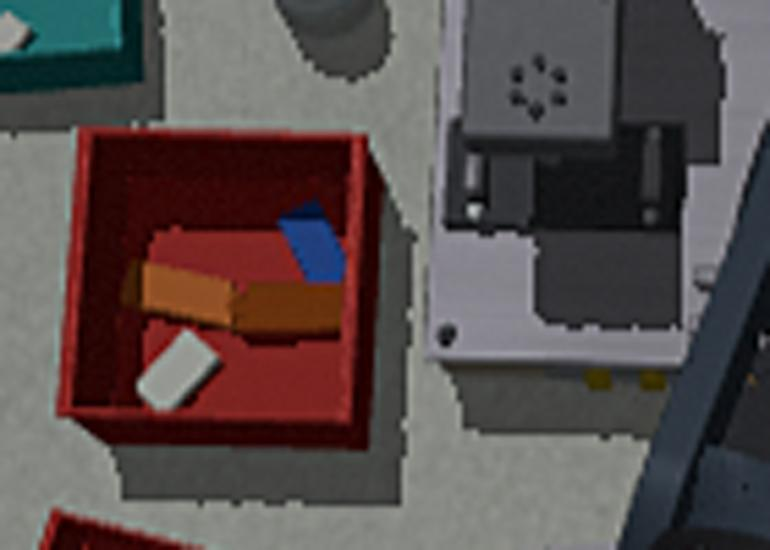

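View pics/side8.png

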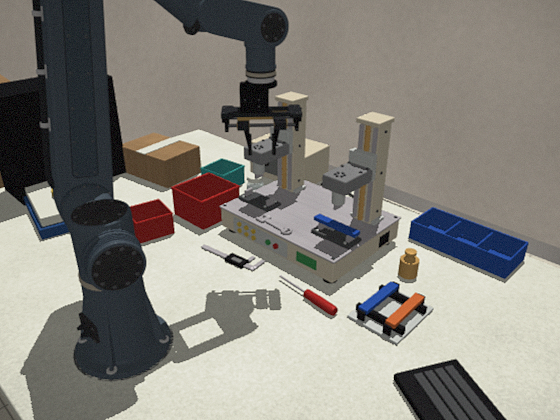

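Both pieces lie in the bin, around (190,295) and (290,305), and station 1 is empty with its supports at (475,170) and (651,170). I'll re-measure the seat from this clear view, then pick.

```bash
python3 - <<'E'
from chk import *
f=5.5
print(back("top",np.array([[443,229],[686,229],[686,122],[564.5,175.5]])/f-.5+[140,160],.096).round(4))
print(back("top",np.array([[475,180],[651,178]])/f-.5+[140,160],.116).round(4))
draw("top","pics/top8.png",polys(),(210,170,275,215),12,"pics/t1.png")
draw("side","pics/side8.png",polys(),(225,165,295,225),11,"pics/s1.png")
E
```

```text
[[0.548  0.2317 0.096 ]
 [0.5552 0.0996 0.096 ]
 [0.6153 0.1033 0.096 ]
 [0.5815 0.1678 0.096 ]]
[[0.5714 0.2139 0.116 ]
 [0.5777 0.1192 0.116 ]]
```

View pics/t1.png

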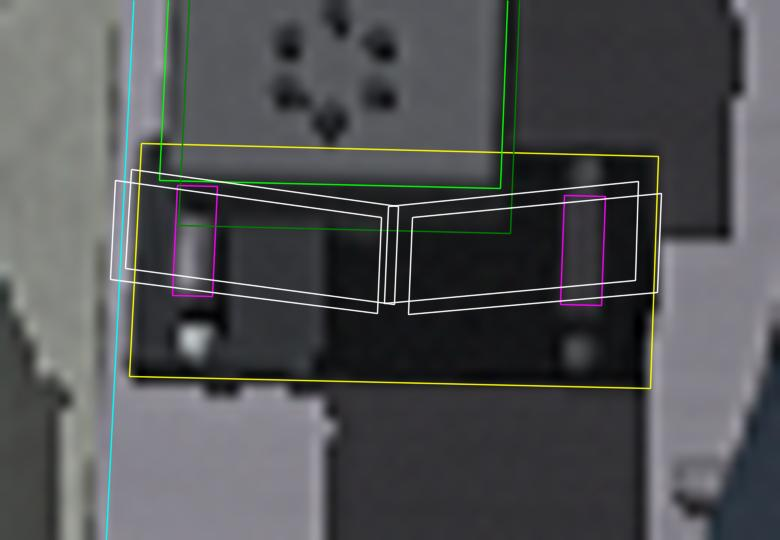

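View pics/s1.png

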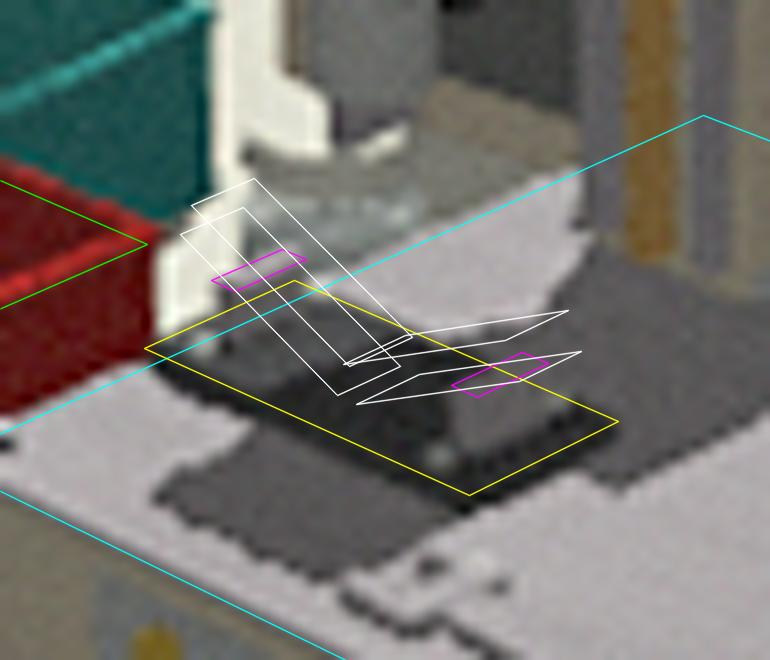

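Call:
jog_arm(
  series=[
    [[0, -3, 0, 1, -3, -3], [-1, -7, 0, 3, -6, -7], [-2, -11, 0, 5, -10, -12], [-3, -15, -1, 7, -15, -17], [-3, -19, -2, 9, -19, -22], [-3, -23, -4, 11, -23, -27], [-3, -27, -7, 13, -28, -32], [-3, -31, -10, 15, -32, -37], [-3, -35, -13, 17, -36, -42], [-3, -38, -17, 17.3, -37.3, -43.3], [-2, -39.9, -21, 17.3, -37.3, -43.3], [-0.3, -40, -24.2, 17.3, -37.3, -43.3], [-0.3, -40, -24.2, 17.3, -37.3, -43.3]],
  ],
)

```text
clock: 17.7
ee_pos: [0.4324, -0.4034, 0.0947]
tool_rot: [[0.048, -0.766, 0.642], [-0.999, -0.035, 0.033], [-0.003, -0.642, -0.766]]
force: [-0.1, 1.7, -0.5]
gripper_width: 0.577
```

```bash
cat > pk.py <<'E'
from chk import *
psi=-87.8; R=toolR(psi,-40); ax=np.array([np.cos(np.radians(2.2)),np.sin(np.radians(2.2)),0])
C=np.array([.5165,-.4055,.032]); d=R[:,2]; tcp=C-.028*ax+d*(.010/-d[2])
E
python3 - <<'E'
from pk import *
delta(tcp,R)
for c in("side","top"):
    im=bot.read_camera(c); cv2.imwrite(f"pics/{c}9.png",im[:,:,::-1])
draw("side","pics/side9.png",[],(300,200,460,350),4,"pics/s1.png")
E
```

```text
t 17.7 pos [ 0.4324 -0.4034  0.0947] shift [ 6.45 -0.29 -7.27] turn [-0.2 -0.  -0.5] q [-73.7  39.6 111.7  69.1  42.  -45.4] F [-0.1  1.7 -0.5] w 0.577
```

View pics/s1.png

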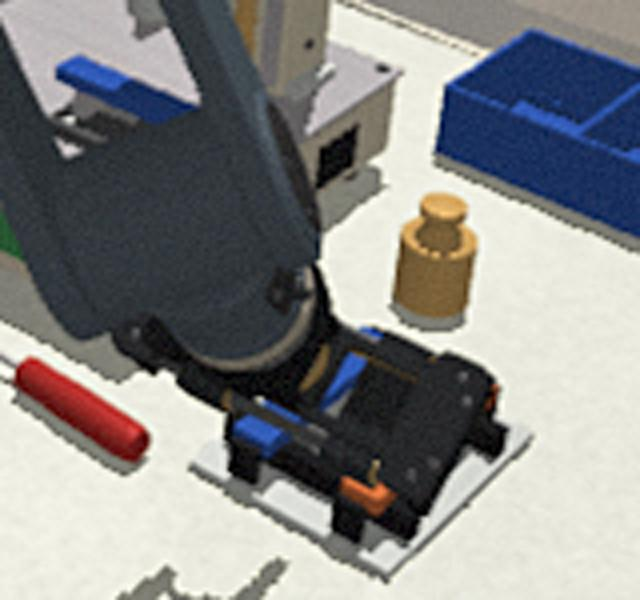

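Call:
jog_arm(
  series=[
    [[0.8, -0.3, -0.9, 0, 0, -0.5], [2.2, -0.3, -2.5, -0.2, 0, -0.5], [3.6, -0.3, -4.1, -0.2, 0, -0.5], [4.8, -0.3, -5.4, -0.2, 0, -0.5], [5.6, -0.3, -6.4, -0.2, 0, -0.5], [6.2, -0.3, -7, -0.2, 0, -0.5], [6.4, -0.3, -7.2, -0.2, 0, -0.5], [6.4, -0.3, -7.2, -0.2, 0, -0.5], [6.4, -0.3, -7.2, -0.2, 0, -0.5]],
  ],
)

```text
clock: 18.7
ee_pos: [0.4954, -0.4081, 0.0271]
tool_rot: [[0.037, -0.765, 0.643], [-0.999, -0.033, 0.018], [0.008, -0.643, -0.765]]
force: [0.7, 1.0, -0.0]
gripper_width: 0.573
```

```bash
python3 - <<'E'
from pk import *
delta(tcp,R)
for c in("side","top"):
    im=bot.read_camera(c); cv2.imwrite(f"pics/{c}10.png",im[:,:,::-1])
draw("side","pics/side10.png",[],(330,220,460,350),4.5,"pics/s1.png")
draw("top","pics/top10.png",[],(370,170,470,270),5,"pics/t1.png")
E
```

```text
t 18.7 pos [ 0.4954 -0.4081  0.0271] shift [ 0.15  0.19 -0.51] turn [0.4 0.1 0.1] q [-66.7  48.4 107.1  80.5  37.3 -51.3] F [ 0.7  1.  -0. ] w 0.573
```

View pics/s1.png

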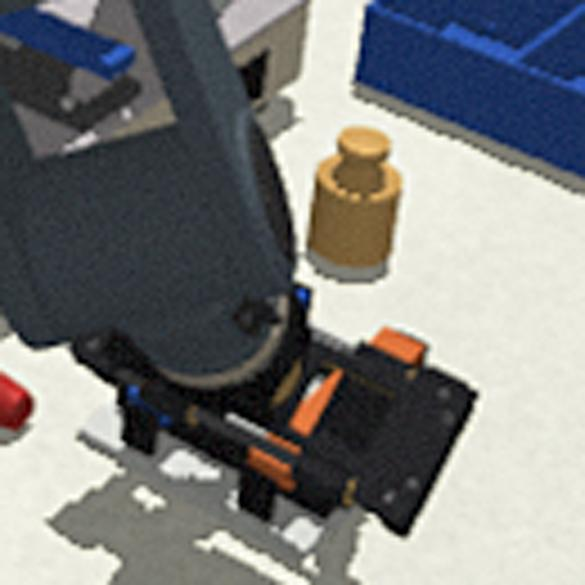

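View pics/t1.png

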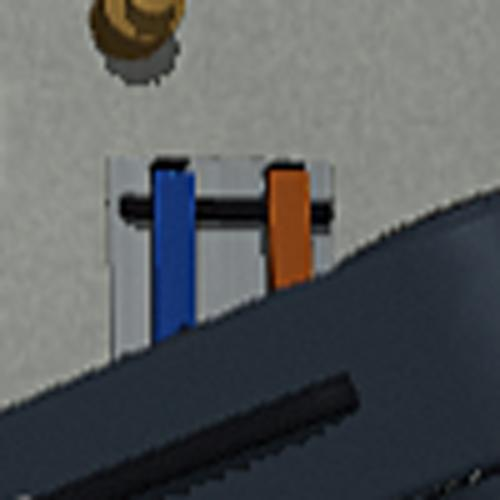

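Call:
jog_arm(
  series=[
    [[0.1, 0.2, -0.3, 0.4, 0, 0], [0.1, 0.2, -0.5, 0.4, 0, 0], [0.1, 0.2, -0.5, 0.4, 0, 0]],
  ],
)

```text
clock: 19.1
ee_pos: [0.4964, -0.4058, 0.0212]
tool_rot: [[0.037, -0.765, 0.643], [-0.999, -0.028, 0.024], [-0.001, -0.643, -0.766]]
force: [-0.3, -0.4, -0.4]
gripper_width: 0.575
```

```bash
python3 - <<'E'
from pk import *
delta(tcp,R)
E
```

```text
t 19.1 pos [ 0.4964 -0.4058  0.0212] shift [ 0.05 -0.05  0.08] turn [-0.   0.   0.1] q [-66.6  49.1 107.1  80.9  37.4 -51.6] F [-0.3 -0.4 -0.4] w 0.575
```

Within 1 mm of the target, so I'm closing.

Call:
jog_arm(
  series=[
    [[0, 0, 0, 0, 0, 0], [0, 0, 0, 0, 0, 0], [0, 0, 0, 0, 0, 0], [0, 0, 0, 0, 0, 0], [0, 0, 0, 0, 0, 0], [0, 0, 0, 0, 0, 0], [0, 0, 0, 0, 0, 0], [0, 0, 0, 0, 0, 0], [0, 0, 0, 0, 0, 0], [0, 0, 0, 0, 0, 0]],
  ],
  hand=-1,
)

```text
clock: 20.1
ee_pos: [0.4966, -0.406, 0.0216]
tool_rot: [[0.037, -0.765, 0.643], [-0.999, -0.028, 0.024], [0.0, -0.644, -0.765]]
force: [1.1, -0.6, 0.1]
gripper_width: 0.285
```

```bash
python3 - <<'E'
from pk import *
delta(tcp,R)
for c in("side","top"):
    im=bot.read_camera(c); cv2.imwrite(f"pics/{c}11.png",im[:,:,::-1])
draw("side","pics/side11.png",polys(),(330,220,460,350),4.5,"pics/s1.png")
draw("top","pics/top11.png",polys(),(380,190,440,250),9,"pics/t1.png")
E
```

```text
t 20.1 pos [ 0.4966 -0.406   0.0216] shift [ 0.03 -0.03  0.04] turn [0.  0.1 0.1] q [-66.6  49.  107.1  80.9  37.4 -51.5] F [ 1.1 -0.6  0.1] w 0.285
```

View pics/s1.png

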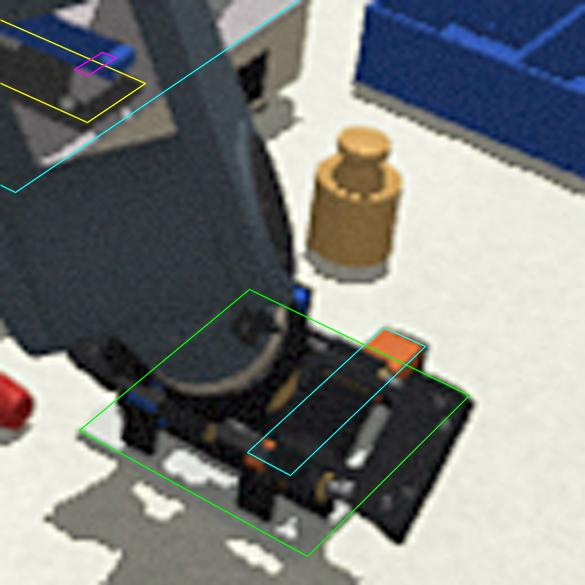

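View pics/t1.png

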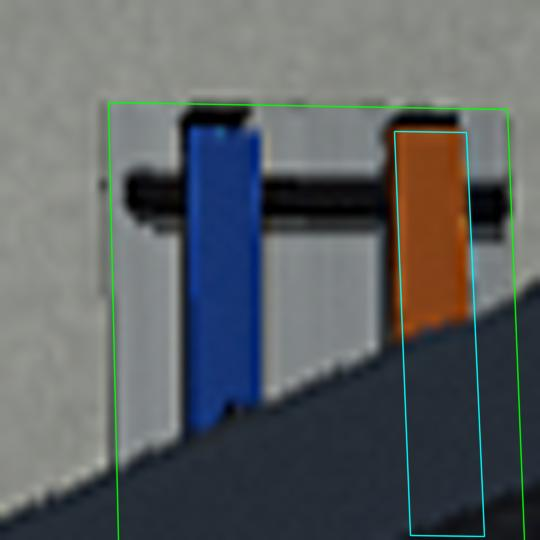

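The jaws stopped at 24.8 mm on the orange bar. Lifting it now.

Call:
jog_arm(
  series=[
    [[0, 0, 0.5, 0, 0, 0], [0, 0, 1.5, 0, 0, 0], [0, 0, 3, 0, 0, 0], [0, 0, 5.5, 0, 0, 0], [0, 0, 8.5, 0, 0, 0], [0, 0, 12, 0, 0, 0], [0, 0, 15.5, 0, 0, 0], [0, 0, 19, 0, 0, 0], [0, 0, 22, 0, 0, 0], [0, 0, 25, 0, 0, 0], [0, 1, 28, 0, 0, 0], [0, 2, 31, 0, 0, 2], [0, 4, 33, 0, 0, 5], [0, 6, 34, 0, 0, 9], [0, 8, 34, 0, 0, 14]],
  ],
)

```text
clock: 21.7
ee_pos: [0.4963, -0.3247, 0.3637]
tool_rot: [[0.281, -0.734, 0.618], [-0.96, -0.217, 0.178], [0.003, -0.644, -0.765]]
force: [-0.4, -0.0, -0.1]
gripper_width: 0.283
```

```bash
python3 - <<'E'
from pk import *
RP=toolR(PSI,-40)
delta(seat(-.15,-.0206,.30),RP)
for c in("side","top"):
    im=bot.read_camera(c); cv2.imwrite(f"pics/{c}12.png",im[:,:,::-1])
E
```

```text
t 21.7 pos [ 0.4963 -0.3247  0.3637] shift [-6.47 46.67 -6.37] turn [ 0.1  0.2 75.4] q [-64.1  14.7  96.   43.1  68.1  -6.9] F [-0.4 -0.  -0.1] w 0.283
```

View pics/side12.png

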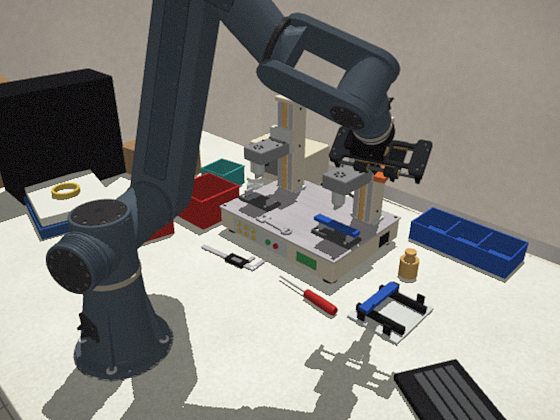

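View pics/top12.png

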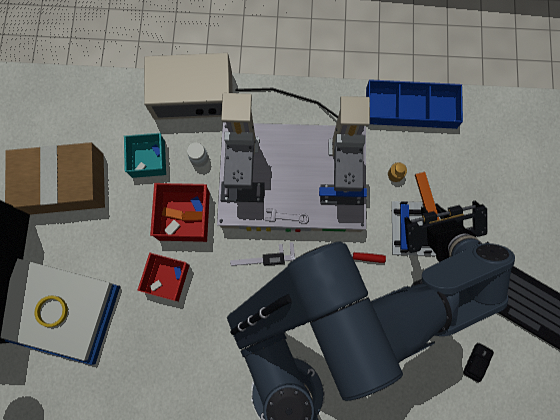

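Call:
jog_arm(
  series=[
    [[-1, 2, 0, 0, 0, 4], [-2, 5, 0, 0, 0, 9], [-3, 8, 0, 0, 0, 14], [-4, 11, 0, 0, 0, 19], [-4, 14, 0, 0, 0, 24], [-4, 17, 0, 0, 0, 29], [-4, 20, 0, 0, 0, 34], [-4, 23, 0, 0, 0, 39], [-4, 26, 0, 0, 0, 44], [-4, 29, 0, 0, 0, 49], [-4.5, 32, -1, 0, 0, 54], [-5, 35, -2, 0, 0, 59], [-5.5, 38, -3, 0, 0, 64], [-6, 41, -4, 0, 0, 69], [-6.5, 44, -5, 0.1, 0.1, 73], [-6.5, 46, -6, 0.1, 0.2, 75.4], [-6.5, 46.7, -6.4, 0.1, 0.2, 75.4], [-6.5, 46.7, -6.4, 0.1, 0.2, 75.4]],
  ],
)

```text
clock: 23.6
ee_pos: [0.431, 0.1416, 0.2969]
tool_rot: [[1.0, 0.017, -0.021], [0.026, -0.766, 0.643], [-0.006, -0.643, -0.766]]
force: [-0.1, -1.4, -0.9]
gripper_width: 0.283
```

```bash
python3 - <<'E'
from pk import *
RP=toolR(PSI,-40)
delta(seat(-.13,-.0206,.127),RP);delta(seat(0,-.0206,.1225),RP)
for c in("side","top"):
    im=bot.read_camera(c); cv2.imwrite(f"pics/{c}13.png",im[:,:,::-1])
E
```

```text
t 23.6 pos [0.431  0.1416 0.2969] shift [  2.07   0.1  -16.99] turn [-0.  -0.3  0.2] q [-21.7  15.8 107.2  37.   78.4 -37.8] F [-0.1 -1.4 -0.9] w 0.283
t 23.6 pos [0.431  0.1416 0.2969] shift [ 15.06   0.49 -17.44] turn [-0.  -0.3  0.2] q [-21.7  15.8 107.2  37.   78.4 -37.8] F [-0.1 -1.4 -0.9] w 0.283
```

View pics/side13.png

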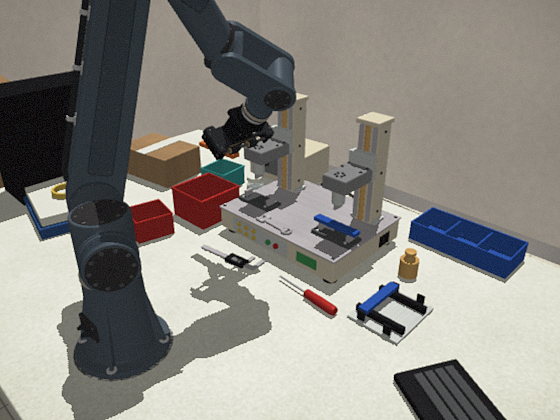

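View pics/top13.png

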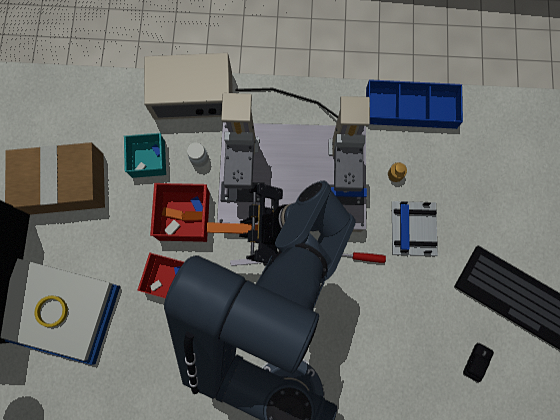

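Call:
jog_arm(
  series=[
    [[0, 0, -3, 0, -0.3, 0.2], [0, 0, -6, 0, -0.3, 0.2], [0, 0, -9, 0, -0.3, 0.2], [0, 0, -12, 0, -0.3, 0.2], [0, 0, -14.5, 0, -0.3, 0.2], [0, 0, -16.4, 0, -0.3, 0.2], [0.5, 0, -17.2, 0, -0.3, 0.2], [2, 0, -17.2, 0, -0.3, 0.2], [4, 0.1, -17.2, 0, -0.3, 0.2], [6, 0.2, -17.2, 0, -0.3, 0.2], [6, 0.2, -17.2, 0, -0.3, 0.2], [6, 0.2, -17.2, 0, -0.3, 0.2]],
  ],
)

```text
clock: 24.9
ee_pos: [0.4918, 0.1425, 0.126]
tool_rot: [[1.0, 0.025, -0.017], [0.03, -0.766, 0.642], [0.003, -0.643, -0.766]]
force: [-0.7, -0.2, -0.3]
gripper_width: 0.284
```

```bash
python3 - <<'E'
from pk import *
RP=toolR(PSI,-40)
delta(seat(0,-.0206,.1225),RP)
for c in("side","top"):
    im=bot.read_camera(c); cv2.imwrite(f"pics/{c}14.png",im[:,:,::-1])
draw("side","pics/side14.png",[],(190,110,330,240),5,"pics/s1.png")
draw("top","pics/top14.png",[],(195,150,305,250),6,"pics/t1.png")
E
```

```text
t 24.9 pos [0.4918 0.1425 0.126 ] shift [ 8.98  0.39 -0.35] turn [ 0.   0.2 -0. ] q [-19.   36.8 107.6  43.7  60.5 -51.5] F [-0.7 -0.2 -0.3] w 0.284
```

View pics/s1.png

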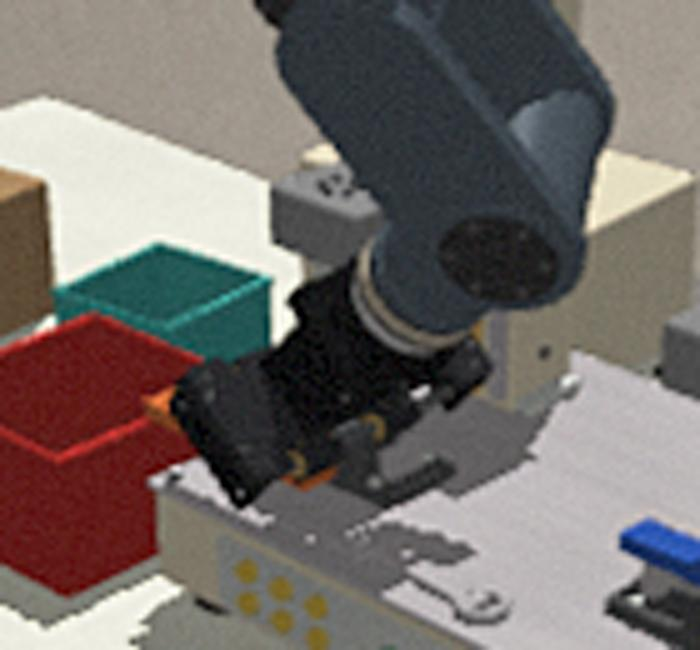

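View pics/t1.png

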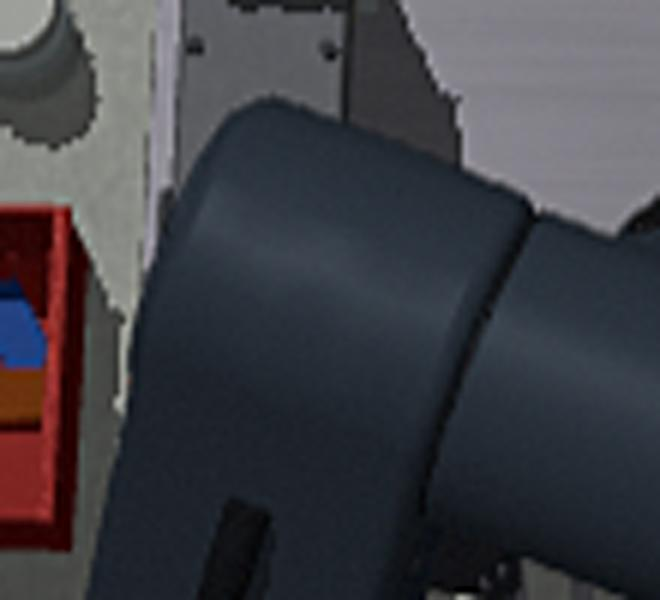

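```bash
cat > kin.py <<'E'
from h import *
D=[([-78.6,30.2,82.1,0,67.7,-10.2],[.2306,-.5809,.2225]),([18.9,15.0,87.7,-23.9,85.4,20.7],[.4504,.1411,.3675]),([21.2,42.2,81,-25.5,67.7,31.4],[.5796,.2131,.1225]),([25.5,40.9,87.3,0,51.9,23.6],[.5138,.3679,.0816]),([11.2,10.2,94.9,0,74.5,9.3],[.4249,.1973,.3353]),([-12,37.2,93.8,28.7,58.7,-31.1],[.5826,.1181,.1226]),([22.7,40,90.1,0,50.1,20.8],[.5138,.3345,.0793]),([-73.7,39.6,111.7,69.1,42,-45.4],[.4324,-.4034,.0947]),([-66.6,49,107.1,80.9,37.4,-51.5],[.4966,-.406,.0216]),([-64.1,14.7,96,43.1,68.1,-6.9],[.4963,-.3247,.3637]),([-21.7,15.8,107.2,37,78.4,-37.8],[.431,.1416,.2969]),([-19,36.8,107.6,43.7,60.5,-51.5],[.4918,.1425,.126])]
def chain(q,s4,s6):
    E=lambda a,t:Ro.from_euler(a,t,degrees=True)
    r=[E("z",q[0])]; r.append(r[-1]*E("y",q[1])); r.append(r[-1]*E("y",q[2])); r.append(r[-1]*E("z",s4*q[3])); r.append(r[-1]*E("y",q[4])); r.append(r[-1]*E("z",s6*q[5]))
    return [x.as_matrix() for x in r]
def solve(s4,s6):
    A=[];b=[]
    for q,p in D:
        c=chain(q,s4,s6); A.append(np.hstack(c[:5]+[c[5]])); b+=p
    A=np.vstack(A);b=np.array(b); lam=1e-3
    v=np.linalg.lstsq(np.vstack([A,lam*np.eye(18)]),np.r_[b,np.zeros(18)],rcond=None)[0]
    return v.reshape(6,3),(A@v.ravel()-b).reshape(-1,3)
if __name__=="__main__":
    for s4 in(1,-1):
        for s6 in (1,-1):
            v,e=solve(s4,s6); print(s4,s6,abs(e).max().round(4)); print(v.round(3)) if abs(e).max()<.01 else 0
            print(chain(D[-1][0],s4,s6)[5].round(3)[:,2])
E
python3 kin.py
```

```text
1 1 0.0005
[[-0.     0.037  0.274]
 [ 0.001  0.037  0.586]
 [ 0.113  0.037  0.195]
 [-0.    -0.     0.195]
 [ 0.    -0.     0.153]
 [-0.001  0.001  0.153]]
[-0.017  0.642 -0.767]
1 -1 0.0005
[[ 0.     0.037  0.275]
 [ 0.001  0.037  0.586]
 [ 0.113  0.037  0.195]
 [-0.001  0.     0.195]
 [-0.     0.     0.153]
 [ 0.    -0.     0.153]]
[-0.017  0.642 -0.767]
-1 1 0.0558
[-0.408 -0.495 -0.767]
-1 -1 0.0547
[-0.408 -0.495 -0.767]
```

```bash
cat > clr.py <<'E'
from kin import *
v,_=solve(1,1)
def fk(q):
    c=chain(q,1,1); W=c[0]@v[0]+c[1]@v[1]+c[2]@v[2]+c[3]@v[3]; El=c[0]@v[0]+c[1]@v[1]; return c, El, El+c[2]@[.113,v[2][1],0], W, W+c[4]@v[4]+c[5]@v[5], c[5]
def ik(p,d,q0):
    f=lambda q:np.r_[(fk(np.r_[q,0])[4]-p)*10,fk(np.r_[q,0])[5][:,2]-d]
    return least_squares(f,q0[:5]).x
from scipy.optimize import least_squares
def boxd(P,i,h=.025):   # distance from points to head box of seat i (local frame)
    c,n=np.cos(np.radians(PSI)),np.sin(np.radians(PSI)); L=(P-[SX,SY,0])@np.array([[c,-n,0],[n,c,0],[0,0,1]])
    lo=np.array([-.027,-.038-(.3 if i==2 else 0),.226]); hi=np.array([.12,.038-(.3 if i==2 else 0),.266+h])
    return np.linalg.norm(np.maximum(0,np.maximum(lo-L,L-hi)),axis=1)
def rep(p,R,q0):
    q=ik(p,R[:,2],q0); _,E,E2,W,T,_=fk(np.r_[q,0]); t=np.linspace(0,1,60)[:,None]
    fo=E2+(W-E2)*t; wr=W+(T-W)*t*.5
    print("q",q.round(1),"W",W.round(3),"E2",E2.round(3)); 
    for i in(1,2): print(" head",i,"forearm axis dist",boxd(fo,i).min().round(3),"wrist-tool axis(first half)",boxd(wr,i).min().round(3), "at W",boxd(W[None],i).round(3))
E
python3 - <<'E'
from clr import *
RP=toolR(PSI,-40); q0=bot.state()["qpos"]
for x in(-.09,-.05,0): rep(seat(x,-.0206,.1225),RP,q0)
print("piece2 pose"); rep(seat(0,-.048,.122),toolR(PSI,-25),np.array([-12,37.2,93.8,28.7,58.7,-31.1]))
E
```

```text
q [-18.8  37.1 107.7  43.9  60.2] W [ 0.497 -0.053  0.357] E2 [0.284 0.02  0.676]
 head 1 forearm axis dist 0.201 wrist-tool axis(first half) 0.103 at W [0.201]
 head 2 forearm axis dist 0.102 wrist-tool axis(first half) 0.099 at W [0.102]
q [-17.3  38.8 101.9  43.2  62.6] W [ 0.537 -0.052  0.357] E2 [0.301 0.022 0.659]
 head 1 forearm axis dist 0.192 wrist-tool axis(first half) 0.084 at W [0.192]
 head 2 forearm axis dist 0.083 wrist-tool axis(first half) 0.08 at W [0.083]
q [-15.7  41.2  94.5  42.4  65.5] W [ 0.587 -0.05   0.357] E2 [0.324 0.024 0.636]
 head 1 forearm axis dist 0.191 wrist-tool axis(first half) 0.081 at W [0.191]
 head 2 forearm axis dist 0.08 wrist-tool axis(first half) 0.077 at W [0.08]
piece2 pose
q [-11.9  37.2  93.9  28.8  58.6] W [ 0.586 -0.01   0.399] E2 [0.298 0.051 0.656]
 head 1 forearm axis dist 0.176 wrist-tool axis(first half) 0.075 at W [0.176]
 head 2 forearm axis dist 0.137 wrist-tool axis(first half) 0.122 at W [0.137]
```

Call:
jog_arm(
  series=[
    [[1, 0, -0.2, 0, 0.2, 0], [2.5, 0.1, -0.3, 0, 0.2, 0], [4, 0.2, -0.3, 0, 0.2, 0], [5.5, 0.2, -0.3, 0, 0.2, 0], [7, 0.3, -0.3, 0, 0.2, 0], [8, 0.4, -0.3, 0, 0.2, 0], [8.7, 0.4, -0.3, 0, 0.2, 0], [9, 0.4, -0.3, 0, 0.2, 0], [9, 0.4, -0.3, 0, 0.2, 0], [9, 0.4, -0.3, 0, 0.2, 0]],
  ],
)

```text
clock: 26.0
ee_pos: [0.5809, 0.1472, 0.1225]
tool_rot: [[1.0, 0.021, -0.022], [0.03, -0.765, 0.643], [-0.003, -0.643, -0.766]]
force: [1.1, 0.9, -0.5]
gripper_width: 0.284
```

```bash
python3 - <<'E'
from pk import *
RP=toolR(PSI,-40)
delta(seat(0,-.0206,.1225),RP)
for c in("side","top"):
    im=bot.read_camera(c); cv2.imwrite(f"pics/{c}15.png",im[:,:,::-1])
draw("side","pics/side15.png",[],(200,100,340,230),5,"pics/s1.png")
draw("top","pics/top15.png",[],(195,150,375,250),4.4,"pics/t1.png")
E
```

```text
t 26.0 pos [0.5809 0.1472 0.1225] shift [ 0.08 -0.08  0.  ] turn [-0.  -0.2 -0. ] q [-15.6  41.2  94.5  42.3  65.6 -42.8] F [ 1.1  0.9 -0.5] w 0.284
```

View pics/s1.png

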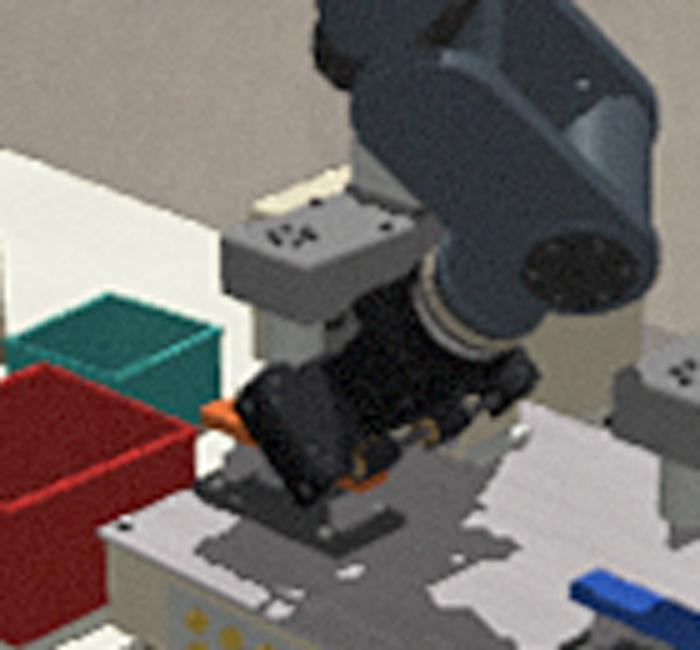

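View pics/t1.png

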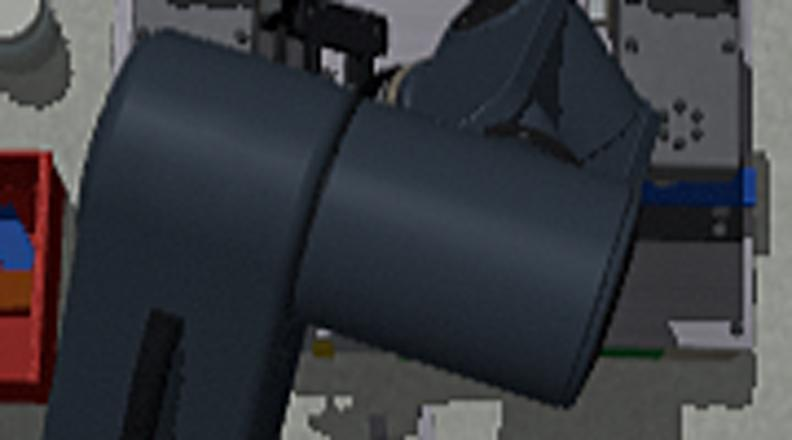

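```bash
python3 - <<'E'
from pk import *
p=bot.state()["ee_pos"]; a=np.radians(PSI); c=p+[-np.sin(a)*.0206,np.cos(a)*.0206,.0044+.006]
M=[m for m in polys() if m[1] in((0,255,255),(255,0,255))]
for b in box(c,Ro.from_euler("z",PSI+90,degrees=True).as_matrix(),(.14,.025,.012)): M.append((b,(255,255,0)))
draw("side","pics/side15.png",M,(225,165,295,225),11,"pics/s1.png")
E
```

```text
(no output)
```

View pics/s1.png

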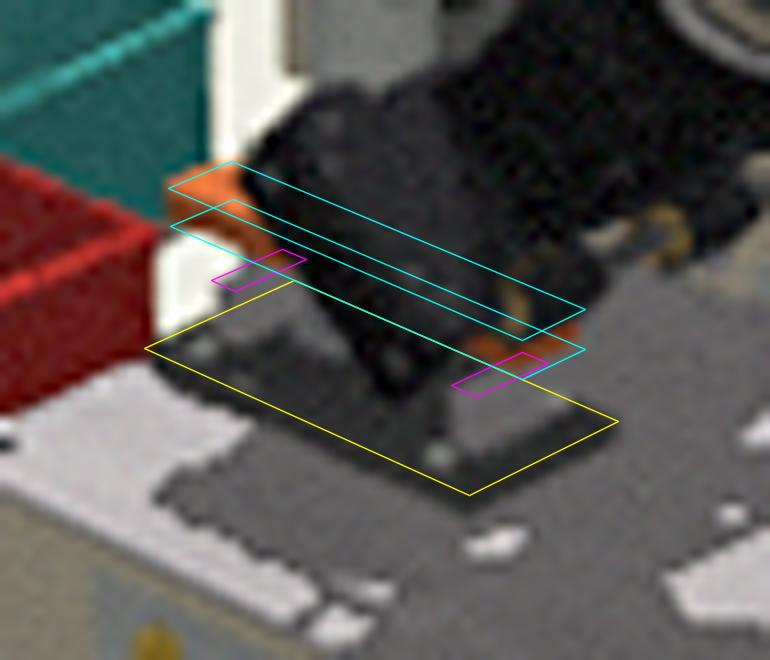

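```bash
python3 - <<'E'
from pk import *
def barp(p,ang,off=.0206):
    a=np.radians(ang); c=np.array(p)+[np.cos(a)*off,np.sin(a)*off,.0104]
    return [(b,(255,255,0)) for b in box(c,Ro.from_euler("z",ang,degrees=True).as_matrix(),(.14,.025,.012))]
M=barp([.431,.1416,.2969],91.5)
draw("top","pics/top13.png",M,(200,205,260,245),12,"pics/t1.png")
M=barp([.4963,-.3247,.3637],np.degrees(np.arctan2(.281,.960)))
draw("top","pics/top12.png",M,(400,160,460,220),10,"pics/t2.png")
E
```

```text
(no output)
```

View pics/t1.png

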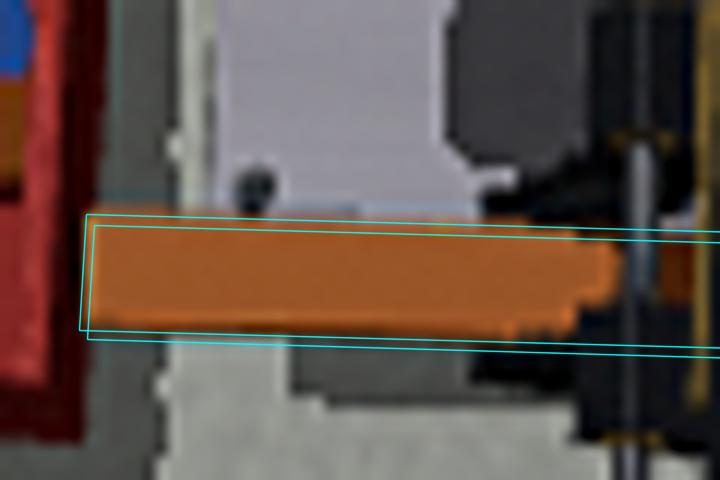

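View pics/t2.png

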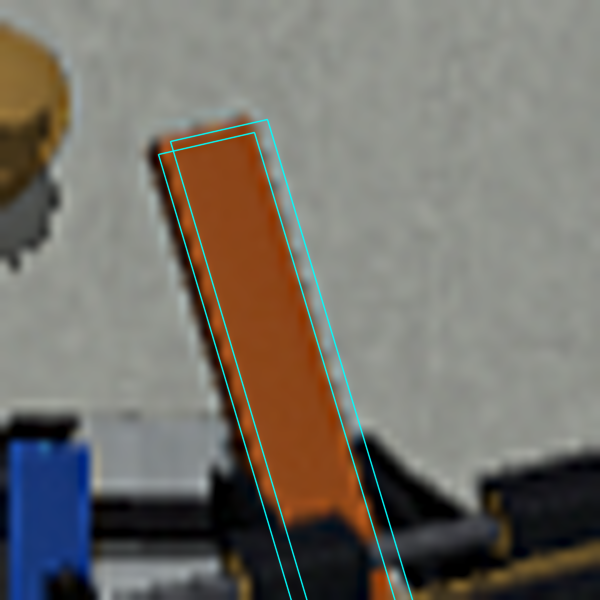

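```bash
python3 - <<'E'
from pk import *
def loc(P):
    c,n=np.cos(np.radians(PSI)),np.sin(np.radians(PSI)); return ((P-[SX,SY,0])@np.array([[c,-n,0],[n,c,0],[0,0,1]])*1000).round(1)
g=lambda u,v:np.array([u/12-.5+210,v/12-.5+170])
bias=np.array([0.0,-.5])
for nm,uv,z in[("bolts mid R",g(584,260),.098),("plate FL z.086",g(130,378),.086),("plate FR z.086",g(648,386),.086),("bolt FL",g(195,340),.098),("bolt FR",g(578,350),.098),("bolt BR",g(590,170),.098),("armL z.27",g(176,100),.27),("armR",g(498,100),.27),("arm front L",g(170,178),.27),("nose/cell?",g(330,70),.27)]:
    print(nm,loc(back("top",uv-bias,z)))
draw("top","pics/top8.png",[],(212,172,272,212),13,"pics/t1.png")
draw("side","pics/side8.png",[],(225,140,295,225),9,"pics/s1.png")
E
```

```text
bolts mid R [[  0.4 -47.6  98. ]]
plate FL z.086 [[-29.9  66.   86. ]]
plate FR z.086 [[-28.7 -64.1  86. ]]
bolt FL [[-22.5  48.7  98. ]]
bolt FR [[-22.7 -46.9  98. ]]
bolt BR [[ 23.7 -48.3  98. ]]
armL z.27 [[ -8.2  35.7 270. ]]
armR [[ -6.4 -36.4 270. ]]
arm front L [[-26.2  36.1 270. ]]
nose/cell? [[ -0.4   1.5 270. ]]
```

View pics/t1.png

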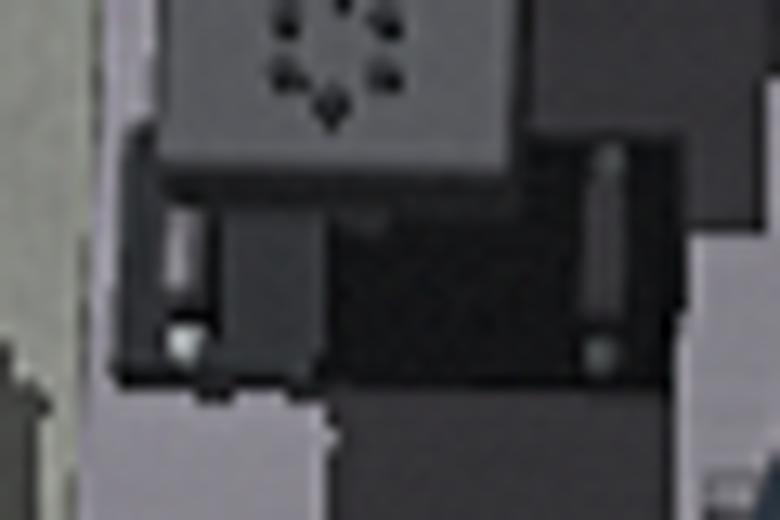

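View pics/s1.png

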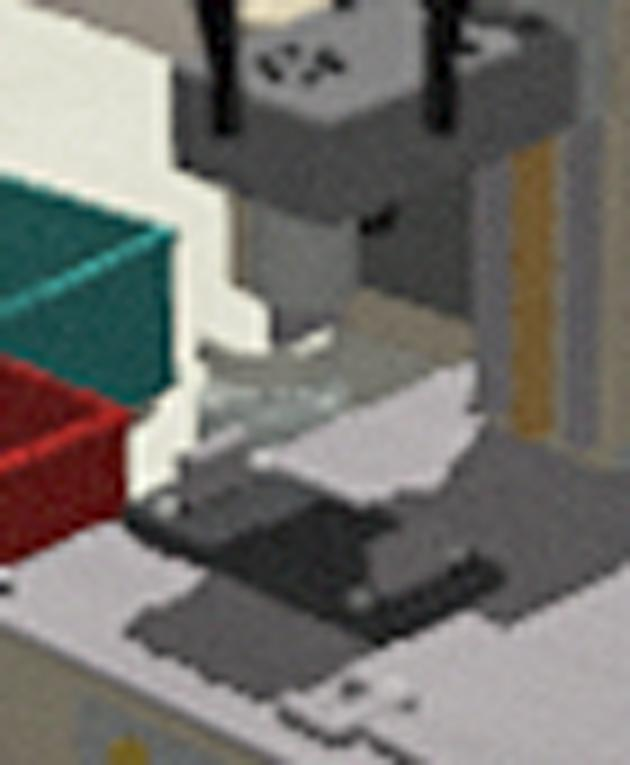

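Call:
jog_arm(
  series=[
    [[0.1, 0, -0.2, 0, -0.2, 0], [0.1, 0, -0.4, 0, -0.2, 0], [0.1, 0, -0.6, 0, -0.2, 0], [0.1, 0, -0.8, 0, -0.2, 0], [0.1, 0, -0.9, 0, -0.2, 0], [0.1, 0, -0.9, 0, -0.2, 0], [0.1, 0, -0.9, 0, -0.2, 0]],
  ],
)

```text
clock: 26.8
ee_pos: [0.5826, 0.1471, 0.1135]
tool_rot: [[1.0, 0.024, -0.018], [0.03, -0.766, 0.643], [0.002, -0.643, -0.766]]
force: [0.0, 0.1, -0.4]
gripper_width: 0.285
```

```bash
python3 - <<'E'
from pk import *
RP=toolR(PSI,-40)
delta(seat(.0005,-.0201,.1116),RP)
E
```

```text
t 26.8 pos [0.5826 0.1471 0.1135] shift [-0.05 -0.02 -0.19] turn [-0.   0.1 -0. ] q [-15.6  42.1  94.6  42.8  64.7 -43.7] F [ 0.   0.1 -0.4] w 0.285
```

Call:
jog_arm(
  series=[
    [[-0.05, 0, -0.07, 0, 0.1, 0], [-0.05, 0, -0.12, 0, 0.1, 0], [-0.05, 0, -0.16, 0, 0.1, 0], [-0.05, 0, -0.16, 0, 0.1, 0]],
  ],
)

```text
clock: 27.2
ee_pos: [0.5821, 0.1471, 0.1119]
tool_rot: [[1.0, 0.023, -0.019], [0.03, -0.766, 0.643], [-0.0, -0.643, -0.766]]
force: [-0.0, -0.7, -0.7]
gripper_width: 0.285
```

```bash
python3 - <<'E'
from pk import *
RP=toolR(PSI,-40)
delta(seat(.0005,-.0201,.1116),RP)
for c in("side",):
    im=bot.read_camera(c); cv2.imwrite(f"pics/{c}16.png",im[:,:,::-1])
draw("side","pics/side16.png",[],(225,165,295,225),11,"pics/s1.png")
E
```

```text
t 27.2 pos [0.5821 0.1471 0.1119] shift [ 0.   -0.02 -0.03] turn [-0. -0. -0.] q [-15.6  42.2  94.7  42.8  64.7 -43.8] F [-0.  -0.7 -0.7] w 0.285
```

View pics/s1.png

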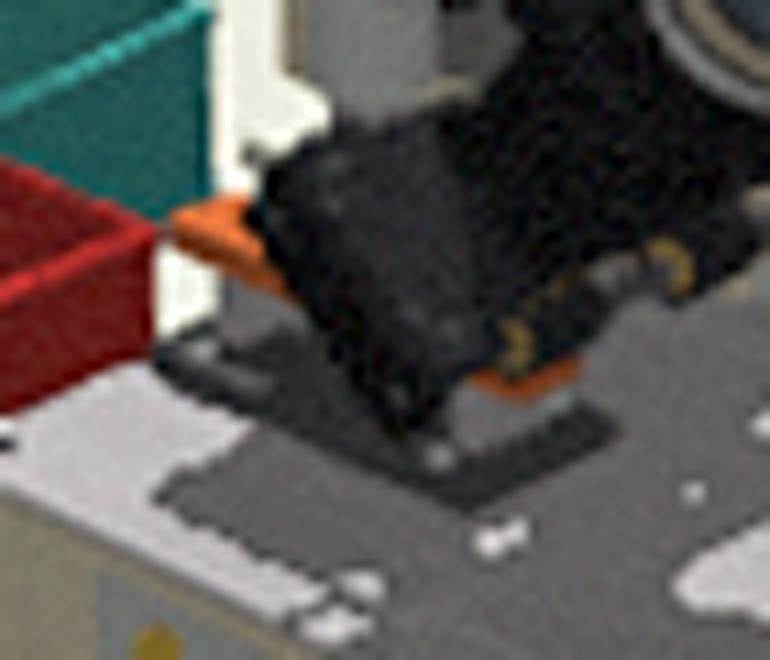

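Call:
jog_arm(
  series=[
    [[0, 0, -0.05, 0, 0, 0], [0, 0, -0.05, 0, 0, 0], [0, 0, -0.05, 0, 0, 0]],
  ],
)

```text
clock: 27.55
ee_pos: [0.5821, 0.1471, 0.1116]
tool_rot: [[1.0, 0.023, -0.019], [0.03, -0.766, 0.643], [0.0, -0.643, -0.766]]
force: [0.2, -0.4, -0.2]
gripper_width: 0.288
```

Call:
jog_arm(
  series=[
    [[0, 0, -0.05, 0, 0, 0], [0, 0, -0.05, 0, 0, 0], [0, 0, -0.05, 0, 0, 0]],
  ],
)

```text
clock: 27.85
ee_pos: [0.5821, 0.1471, 0.1115]
tool_rot: [[1.0, 0.023, -0.019], [0.03, -0.765, 0.643], [0.0, -0.643, -0.766]]
force: [-0.7, -1.4, 5.3]
gripper_width: 0.286
```

Contact: Fz is +5 N. Opening part way, then backing out along the tool axis.

Call:
jog_arm(
  series=[
    [[0, 0, 0, 0, 0, 0], [0, 0, 0, 0, 0, 0], [0, 0, 0, 0, 0, 0], [0, 0, 0, 0, 0, 0], [0, 0, 0, 0, 0, 0], [0, 0, 0, 0, 0, 0]],
  ],
  hand=0.1,
)

```text
clock: 28.45
ee_pos: [0.5821, 0.1471, 0.1108]
tool_rot: [[1.0, 0.023, -0.019], [0.03, -0.766, 0.643], [-0.0, -0.643, -0.766]]
force: [-0.4, 0.3, -0.3]
gripper_width: 0.547
```

Call:
jog_arm(
  series=[
    [[0, -0.3, 0.4, 0, 0, 0], [0, -0.9, 1.1, 0, 0, 0], [0, -1.7, 2, 0, 0, 0], [0, -2.6, 3.1, 0, 0, 0], [0, -3.5, 4.2, 0, 0, 0], [-1, -4.4, 5.2, 0, 0, 0], [-3, -5, 6.5, 0, 0, 0], [-6, -5.5, 8, 0, 0, 0], [-10, -6, 10, 0, 0, 0], [-14, -7, 13, 0, 0, 0], [-16, -10, 16, 0, 0, 0], [-17, -14, 19, 0, 0, 0], [-17, -18, 22, 0, 0, 0], [-17, -22, 24, 0, 0, 0], [-17, -26, 25, 0, 0, 0], [-17, -30, 25, 0, 0, 0], [-17, -34, 25, 0, 0, 0], [-17, -34, 25, 0, 0, 0]],
  ],
)

```text
clock: 30.25
ee_pos: [0.4117, -0.1978, 0.3607]
tool_rot: [[1.0, 0.019, -0.016], [0.024, -0.768, 0.64], [0.0, -0.64, -0.768]]
force: [1.2, 0.6, -0.9]
gripper_width: 0.553
```

```bash
python3 - <<'E'
from pk import *
s=bot.state();print(s["clock"],s["ee_pos"],s["gripper_width"])
for c in("side","top"):
    im=bot.read_camera(c); cv2.imwrite(f"pics/{c}17.png",im[:,:,::-1])
draw("side","pics/side17.png",[],(225,150,295,225),9,"pics/s1.png")
draw("top","pics/top17.png",[],(212,165,277,212),12,"pics/t1.png")
E
```

```text
30.25 [ 0.41167965 -0.19775907  0.36068253] 0.5529260101270325
```

View pics/s1.png

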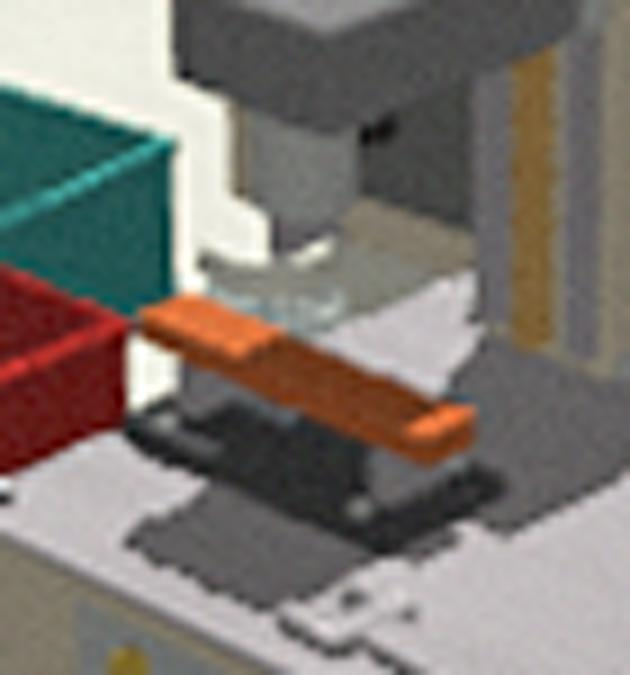

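View pics/t1.png

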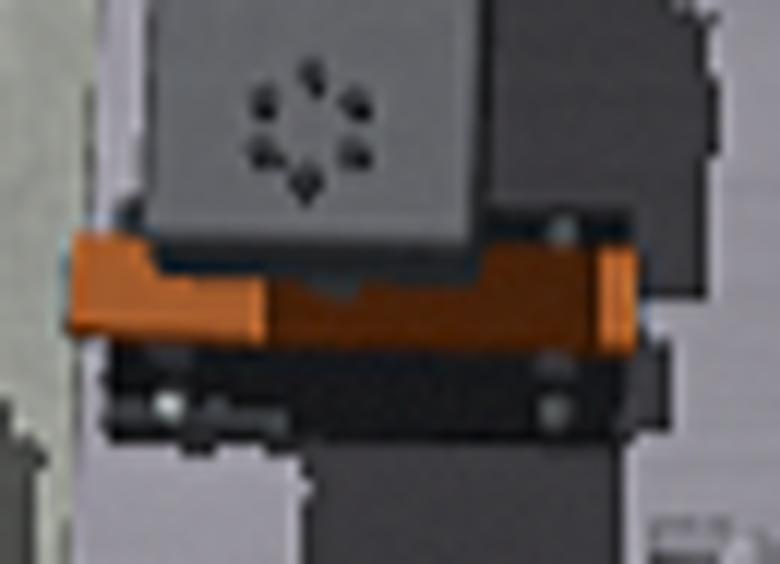

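View pics/side17.png

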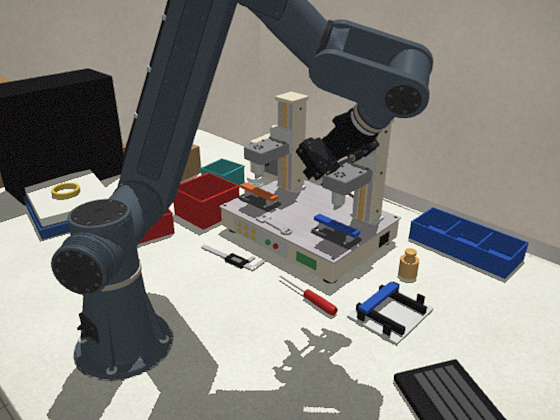

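View pics/top17.png

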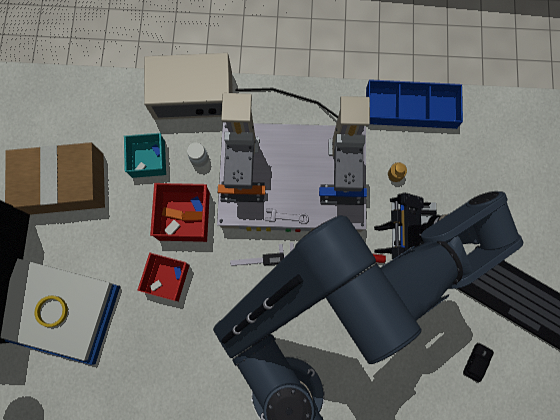

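```bash
python3 - <<'E'
from pk import *
def loc(P):
    c,n=np.cos(np.radians(PSI)),np.sin(np.radians(PSI)); return ((P-[SX,SY,0])@np.array([[c,-n,0],[n,c,0],[0,0,1]])*1000).round(1)
g=lambda u,v:np.array([u/12-.5+212,v/12-.5+165])-[0,-.5]
B=np.array([loc(back("top",g(*p),.128))[0] for p in((76,234),(70,333),(638,246),(634,353))]); print(B,B.mean(0))
print("ends mid",B[:2].mean(0),B[2:].mean(0))
b=np.array([loc(back("top",g(*p),.098))[0] for p in((170,405),(555,411),(563,231))]); print(b, "bolt centre",(b[0]+b[2])/2)
p=seat(.0005,.0005,.122); M=[(x,(255,255,0)) for x in box(p,Ro.from_euler("z",PSI+90,degrees=True).as_matrix(),(.14,.025,.012))]
draw("side","pics/side17.png",M,(225,165,295,225),11,"pics/s1.png")
draw("top","pics/top17.png",M,(212,165,277,212),12,"pics/t1.png")
bot.read_camera("top")
for n in("fresh_orange","fresh_blue","bar_kept","piece_1"):
    for r in bot.masks_of("top",n):
        if r["conf"]>.4: print(n,round(r["conf"],2),rect(r["pixels"]))
E
```

```text
[[ 11.8  70.6 128. ]
 [-13.3  70.8 128. ]
 [ 12.1 -67.7 128. ]
 [-15.  -67.6 128. ]] [ -1.1     1.525 128.   ]
ends mid [ -0.75  70.7  128.  ] [ -1.45 -67.65 128.  ]
[[-23.8  48.9  98. ]
 [-23.  -47.1  98. ]
 [ 23.5 -47.5  98. ]] bolt centre [-0.15  0.7  98.  ]
fresh_orange 0.52 ((241.0, 189.0), (8.0, 44.0), 90.0)
fresh_blue 0.53 ((401.0, 225.0), (40.0, 2.0), 90.0)
bar_kept 0.77 ((342.01422119140625, 192.03073120117188), (48.12942123413086, 9.450207710266113), 1.7357046604156494)
piece_1 0.55 ((192.0, 214.5), (9.0, 20.0), 90.0)
```

View pics/s1.png

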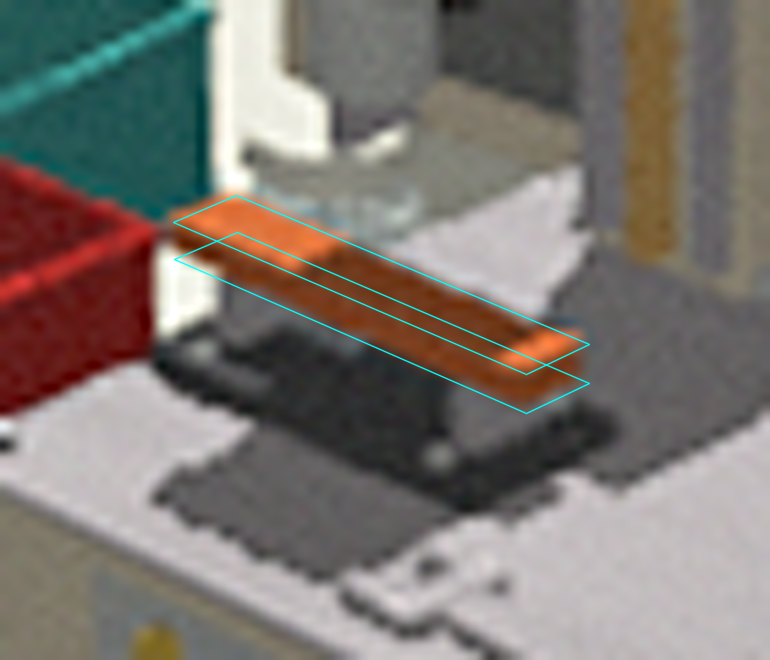

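View pics/t1.png

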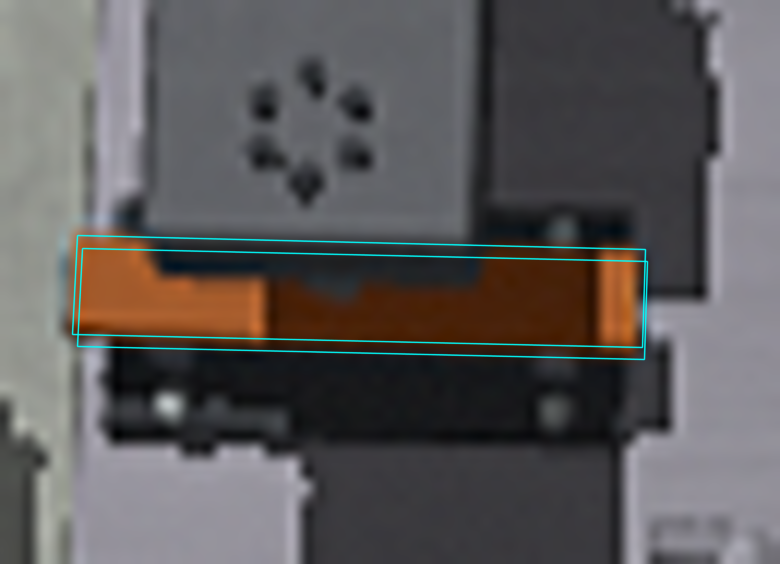

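```bash
python3 - <<'E'
from h import *
a=cv2.imread("pics/side1.png").astype(int); b=cv2.imread("pics/side17.png").astype(int)
m=lambda im:(im[...,0]>im[...,2]+60)&(im[...,0]>90)
for nm,(x0,y0,x1,y1) in dict(rackblue=(345,275,400,320),kept=(305,205,365,245)).items():
    for im in(a,b): print(nm,np.argwhere(m(im[y0:y1,x0:x1])).mean(0).round(2))
print(bot.finish_job())
E
```

```text
rackblue [21.28 32.99]
rackblue [21.43 33.08]
kept [16.72 25.93]
kept [19.99 30.7 ]
the job is handed in; nothing more can be done
None
```

```bash
python3 - <<'E'
from ov import *
A=[]
for n in("side1","side17"):
    draw("side",f"pics/{n}.png",[],(305,200,370,255),6,"pics/t.png"); A.append(cv2.imread("pics/t.png"))
cv2.imwrite("pics/k.png",np.hstack(A))
E
```

```text
(no output)
```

View pics/k.png

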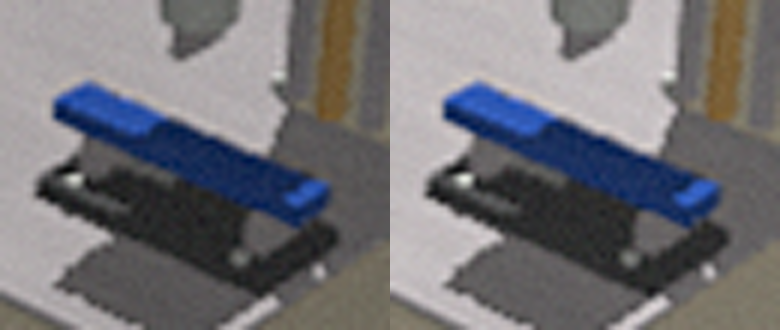

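The job is done and handed in at about 30 s of the 72 s allowed. Both broken pieces from the left station are in the larger red bin. The fresh orange bar lies across that station's supports under the nose; I lowered it to a light 5 N contact before opening the jaws.

- **Placement:** in the top view the bar sits about 1 mm from the support plate's bolt centre in both directions and about 0.3° off square. The side view agrees to within about a pixel. The arm had pulled clear and was touching nothing.
- **Other items:** the blue bar in the rack moved less than 0.2 pixels between the early and final side pictures. Nothing else on the bench looked moved in the final pictures.
- **One check disagreed:** a rough colour count put the blue bar in the other station 3–5 pixels off. Zoomed before-and-after pictures show it in the same place, and the top-view mask agrees to about 0.5 pixel, so I put the shift down to the colour threshold.

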